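Lever open the thimble case and press the red thimble home

TASK

Take the flat opening blade from its cork mat, slip it into the notch under the front edge of the thimble case's lid and lever the lid up with it, keeping the gripper off the lid until it is some 40 degrees up, then swing the lid on until it stands upright or leans back and stays there by itself. Then push the red thimble, which sits proud of its peg, straight down until it is fully home, without pressing on the silver thimbles. Lay the blade (do not drop it) back on the cork mat, leave the lid open, and do not disturb the crystal salt cellar or the brass magnifier.

Things in the scene. Friction and masses are not known exactly. Their poses are not given: they have to be found in the camera images.
- case: Wooden thimble case, fixed on the glass shelf (top 40 mm above the work surface): 134 mm deep (x), 180 wide (y), 70 high without the lid, walls 6 mm; a plinth 10 mm high stands out 6 mm all round its foot. Origin at the centre of its underside, on the shelf; x from the front to the hinged back, y left, z up.
- notch (a point): Centre of the notch in the case's front face, at x = -67, y = 0, z = 66 mm in the case's frame, above a brass strip: the front wall is cut down over 56 mm of width to z = 62 mm, which leaves an 8 mm high slot (62 to 70 mm) below the closed lid, open to the inside; no thimble reaches up to it. Axes as the case's.
- floor (a point): Centre of the case's inner floor, 26 mm above its origin. Twelve pegs, 18 mm high and 11 mm thick, stand on it: rows at x = -34, 0, 34 mm, columns at y = -54, -18, 18, 54 mm. Axes as the case's.
- lid (a joint): Angle of the lid, 0 closed, 1.57 upright, stops at 1.75. The lid is a dark wooden frame, 6 mm thick, with a clear pane, underside flat throughout, 134 by 180 mm, flush with the case's outside, no handle, hinged along the top of the back wall. A stiff hinge: it stays at any angle; lifting it near its front takes about 3 N.
- lid_edge (a point): Middle of the lower front edge of the lid (134 mm from the hinge line), straight above the notch; on the lid's upper face a brass inlay as wide as the notch marks this edge. It moves with the lid; its x axis points from this edge to the hinge, z out of the lid's upper face.
- lid_hinge (a point): Middle of the hinge line, at the lid's underside: at x = +67, y = 0, z = +70 mm in the case's frame. Its axes turn with the lid.
- red_thimble (a joint): How far the red thimble has been pushed down from its highest position, in m: 0.008 is fully home (its foot on the case's inner floor). It starts between 0 and 0.003, slides stiffly straight down (about 4 N) and stays where it is left; it cannot be lifted off.
- red_thimble_top (a point): Centre of the top of the red enamel thimble (25 mm tall, 20 mm wide at the foot, flat top 13 mm wide). Fully home it is 51 mm above the case's origin. It is on one of three pegs, (x, y) = (-34, -54), (-34, 54) or (0, -18) mm in the case's frame, the silver ones on the other two.
- silver_a: Bright silver thimble, 25 mm tall, 20 mm wide, fully home on its peg and fixed; origin at the centre of its foot.
- silver_b: A second silver thimble, just the same.
- mat: Cork mat, 190 by 90 by 4 mm, fixed on the glass shelf; origin at the centre of its underside, x along its length, z up.
- blade: The opening blade, a loose tool of about 70 g: pale wooden handle 80 mm long (x), 18 mm wide (y), 24 mm tall (z), and a steel blade 60 mm long, 16 mm wide (y), 3 mm thick (z) standing out of its +x end at half its height. Origin under the handle's centre, 12 mm below the middle. It lies on the mat.
- blade_mid (a point): Centre of the blade tool's handle, half-way up; x points along the blade to its tip, z up.
- blade_tip (a point): Tip of the steel blade, 100 mm in x from the handle's centre, at the same height.
- salt_cellar: Bystander: cut crystal salt cellar, 64 mm wide, 34 mm high, loose; origin at the centre of its underside.
- magnifier: Bystander: brass magnifier on a round foot 64 mm wide, 128 mm high, loose; origin at the centre of its underside.
Things that resemble listed ones, but are neither listed nor needed, are in the scene too. Of the things that look like the blade, the middle-sized one is meant.

How it is judged:
By the outcome, as a careful person would: the job done as asked, in the order asked, and still so for the second after the job is handed in, with the robot touching nothing.
It also fails if it takes over 64 s, if anything falls off the work surface, if the arm or the gripper's body presses on something with over 40 N, if the wrist force passes 120 N, or if a joint passes its speed limit or range.

ROBOT

A 6-joint arm with a two-finger parallel gripper is mounted at the origin on the work surface. World frame = base frame: x ahead of the robot, y to its left, z up, the work surface at z = 0. Lengths are in m, angles in rad, forces in N, time in s.
With the tool pointing down it reaches from about 0.35 to 0.85 m from the base axis. Payload 8.1 kg.
Tool frame: the origin (TCP) lies at the very end of the fingers, on their centre line; the grasp point (between the pads) lies 19 mm behind it; z points along the fingers, x is the direction in which the jaws open and shut, and the axes are right-handed (so a half turn about z gives the same grasp; the last joint's range is limited). The gripper opens to 85 mm and grips with 20 to 120 N. Pads are 22 mm wide; open, the fingers measure 114 mm over their backs; the gripper's body (76 mm by 85 mm) begins 54 mm behind the grasp point. The pads swing forward as they close: fully open they stand 13 mm farther back than shut.
Start: joints at [-1.423, 0.13, 1.488, -0, 1.523, -0.085], TCP at [0.138, -0.584, 0.231] pointing down, gripper open.
Joint ranges: [-2.96, 2.96], [-0.89, 2.26], [0.02, 2.5], [-1.34, 4.48], [0, 2.73], [-2.66, 2.66]. Speed limits (rad/s): [2.39, 2.39, 2.79, 3.14, 3.14, 3.14].

INTERFACE

Orientations are given as a 3x3 rotation matrix whose columns are the frame's x, y, z axes.
In Python, from cell import robot gives the robot as it stands.
- The arm moves only by the tool servo_tool, never from a script. Its argument "increments" is a list of rows, each an object of numbers: "tx", "ty", "tz": the shift along the tool's x, y, z in cm; "ax", "ay", "az": the turn, a rotation vector about the tool's x, y, z in rad; "fingers": the finger opening in cm, from 0 to 8.54. A call has 1 to 8 rows; each row shifts and turns the commanded pose from where the row before left it, along the tool's axes as they then stand; what a row does not reach is not made up. A row lasts 1/12 s, in which the tool goes at most 41.7 mm and 7.16 degrees, less where a joint would pass 70% of its speed; a pose out of reach is approached as far as the arm can. A call with a gripper value outside its range is refused whole. The fingers move at their own pace and stop on an object; "force" is the grip in N (left out, the last holds). Time passes only in rows, so rows that do not move let the fingers close. It gives the time, the measured TCP pose, the force and the opening at its end, in the units of the state.
- robot.get_obs(): the state, without advancing time (a new reading comes with each control period).
- robot.read_camera(name): name is "scene" or "top" or "wrist"; returns a dict with "frame" (480x640x3 uint8, red, green, blue), "range_z" (480x640 float32, m along the optical axis (not along the pixel's ray), 0 where there is no reading), "fx", "fy", "cx", "cy" (pixels), "R" (3x3) and "t" (3): a world point X has camera coordinates R X + t. Camera axes: x right, y down, z forward; pixel columns grow to the right and rows downward; lengths in m; the calibration is good to about 2 mm. A picture is of the moment at which its call begins.
- robot.job_done(): hands the job in, once; it reports no verdict.
The state is a dict: "time_s": time; "joint_pos": joint angles; "joint_vel": joint speeds; "tau": joint torques, N m; "eef_pos": TCP position; "tcp_rot": TCP orientation; "contact_force": force on the tool from outside, world axes, zero at the start; "wrist_torque": the same for the moment, N m; "grip_width": opening from 0.0 (shut) to 1.0 (fully open).
Only numpy, scipy, OpenCV 4.12 (cv2) and the standard library are available. Lean on these libraries where they do the work, as an engineer would, in place of code of your own. Each camera call takes 0.05 s, during which the arm holds its last target.

## Working session

There is one attempt and no reset: what is moved stays moved. The work goes in short steps, Python scripts to look and compute and a tool call to move; the robot and the scene stay as the last step left them, time stands still between calls to the robot, and variables do not carry over. Pictures are saved under pics/ and viewed, and the job is handed in when it is done.

Besides the shell and the picture viewer there is one more tool, called in YAML: its name, and indented under it one key for each argument. servo_tool: Moves the arm, as the interface text tells. Its arguments: {"type":"object","properties":{"increments":{"type":"array","items":{"type":"object","properties":{"tx":{"type":"number"},"ty":{"type":"number"},"tz":{"type":"number"},"ax":{"type":"number"},"ay":{"type":"number"},"az":{"type":"number"},"fingers":{"type":"number"}}}},"force":{"type":"number"}},"required":["increments"]}

```bash
ls; mkdir -p pics
cat > h.py <<'E'
import numpy as np, cv2
from cell import robot
def snap(n,tag):
    c=robot.read_camera(n); cv2.imwrite(f'pics/{tag}.png',c['frame'][:,:,::-1]); np.savez(f'pics/{tag}.npz',**c); return c
def pt(c,u,v,z=None):
    K=np.array([(u-c['cx'])/c['fx'],(v-c['cy'])/c['fy'],1.0]); R=np.array(c['R']);t=np.array(c['t'])
    o=-R.T@t; d=R.T@K
    if z is None:
        return o+d*float(c['range_z'][int(round(v)),int(round(u))])
    return o+d*(z-o[2])/d[2]
def proj(c,X):
    p=np.array(c['R'])@np.array(X)+np.array(c['t']); return c['fx']*p[0]/p[2]+c['cx'],c['fy']*p[1]/p[2]+c['cy']
E
python3 - <<'E'
from h import *
for n in ['scene','top','wrist']:
    c=snap(n,n+'0'); print(n,c['fx'],-np.array(c['R']).T@c['t'],np.array(c['R'])[2])
print(robot.get_obs())
E
```

```text
pics
scene 549.9802237418229 [ 1.15197484 -0.3577247   1.1408556 ] [-0.54393237  0.15547308 -0.82460033]
top 472.0141676934332 [ 0.37172942 -0.15438242  1.23541229] [ 0.09669042 -0.01633852 -0.99518039]
wrist 421.2120058698317 [ 0.20889995 -0.5656115   0.37340176] [-0.27756115 -0.06403311 -0.95857163]
{'time_s': 0.15, 'joint_pos': array([-1.42340481e+00,  1.31021317e-01,  1.48901055e+00,  2.47306495e-06,
        1.52299303e+00, -8.53806328e-02]), 'joint_vel': array([ 0.00105616, -0.0038463 , -0.00349136, -0.00114634,  0.00052328,
        0.00017524]), 'tau': array([ 8.50331867e-05, -5.70062685e+01, -5.01157737e+01, -2.17063011e-04,
        9.61424550e-03,  4.65091125e-05]), 'eef_pos': array([ 0.13837853, -0.58340039,  0.23047552]), 'tcp_rot': array([[ 2.30675527e-01, -9.73030708e-01, -2.07892361e-04],
       [-9.73029684e-01, -2.30675587e-01,  1.41706899e-03],
       [-1.42680733e-03, -1.24597698e-04, -9.99998974e-01]]), 'contact_force': array([-0.07541957,  0.85137864,  0.78974622]), 'wrist_torque': array([-0.00103951,  0.00645143, -0.02183234]), 'grip_width': 0.9985115222421468}
```

View pics/scene0.png

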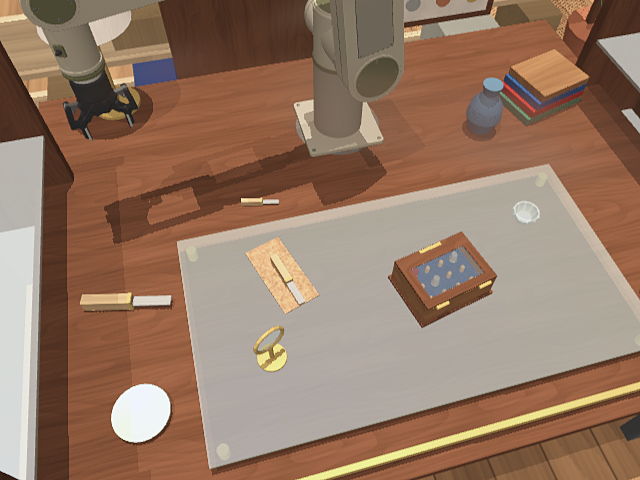

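View pics/top0.png

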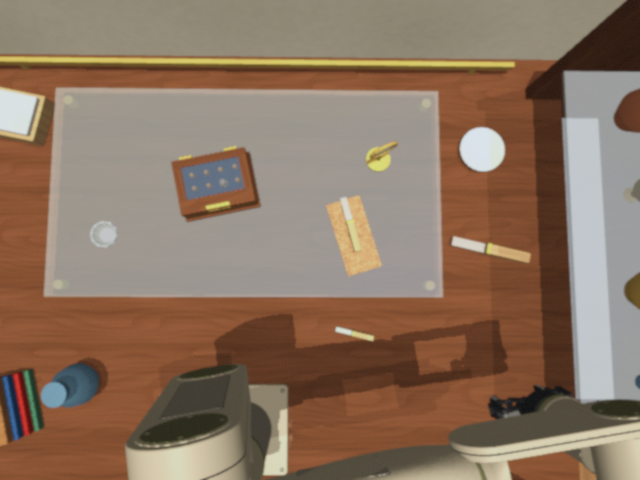

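View pics/wrist0.png

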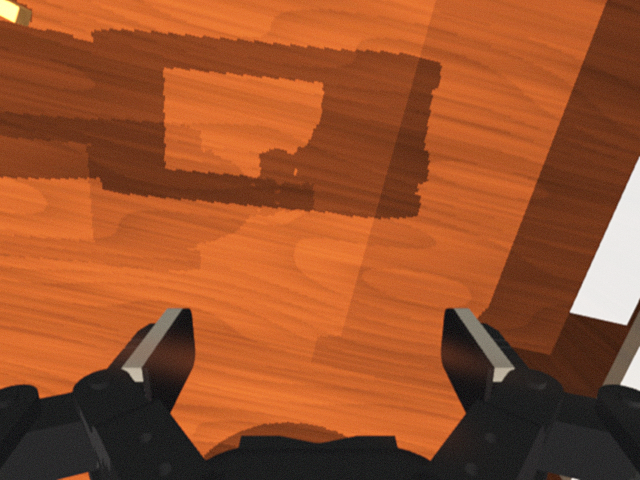

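The scene view shows the case at (443,278), the mat with the blade at (285,275), the magnifier at (270,348) and the salt cellar at (526,211). Lookalike blades lie off the mat. In the top view the case's brass front inlay is at (218,206), facing the robot.

Run:
```python
from h import *
a=cv2.imread('pics/top0.png'); s=cv2.imread('pics/scene0.png')
x=cv2.resize(a[135:285,160:400],None,fx=3.3,fy=3.3,interpolation=cv2.INTER_CUBIC); cv2.imwrite('pics/top0z.png',x)
x=cv2.resize(s[220:380,230:510],None,fx=2.8,fy=2.8,interpolation=cv2.INTER_CUBIC); cv2.imwrite('pics/scene0z.png',x)
```

```text
(no output)
```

View pics/top0z.png

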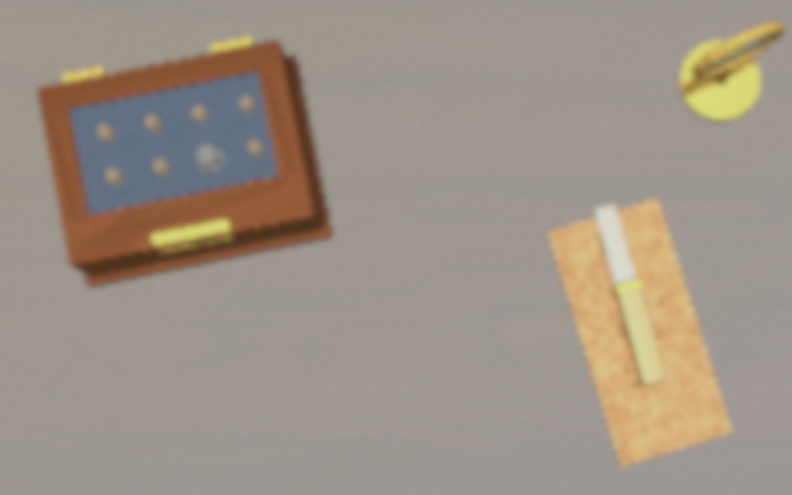

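View pics/scene0z.png

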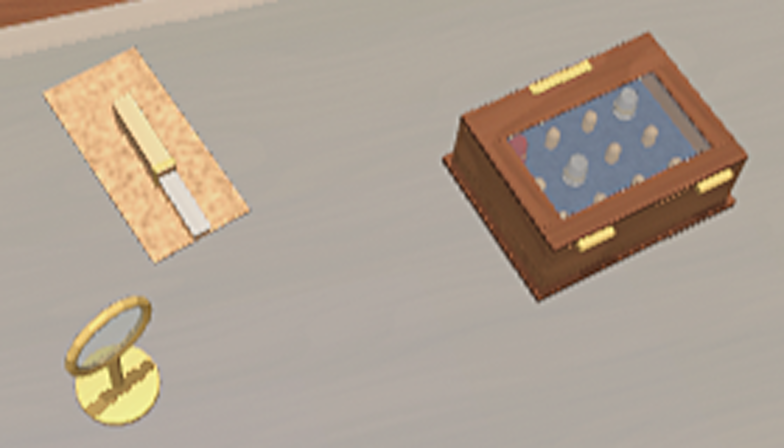

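```bash
cat >> h.py <<'E'
def cloud(c):
    v,u=np.mgrid[0:480,0:640]; z=c['range_z'].astype(float)
    P=np.stack([(u-c['cx'])/c['fx']*z,(v-c['cy'])/c['fy']*z,z],-1)-np.array(c['t'])
    P=P@np.array(c['R']); P[z==0]=np.nan; return P
def rect(xy):
    (cx,cy),(w,h),a=cv2.minAreaRect((xy*1000).astype(np.float32)); return (round(cx,1),round(cy,1)),(round(w,1),round(h,1)),round(a,2)
E
python3 - <<'E'
from h import *
for n in ['top','scene']:
    c=dict(np.load(f'pics/{n}0.npz')); P=cloud(c); f=c['frame'].astype(int)
    R,G,B=f[...,0],f[...,1],f[...,2]; hsv=cv2.cvtColor(c['frame'],cv2.COLOR_RGB2HSV)
    x,y,z=P[...,0],P[...,1],P[...,2]
    print(n)
    inc=(x>.3)&(x<.8)&(y>-.1)&(y<.35)
    m=inc&(z>.105)&(z<.125)
    print('lid',m.sum(),np.nanmedian(z[m]),rect(P[m][:,:2]))
    bz=m&(hsv[...,0]>20)&(hsv[...,0]<35)&(hsv[...,1]>90)&(hsv[...,2]>130)
    k,l,st,ce=cv2.connectedComponentsWithStats(bz.astype(np.uint8))
    for i in range(1,k):
        if st[i,4]>10: print(' brass',st[i],P[l==i].mean(0))
    inm=(x>.25)&(x<.75)&(y>-.5)&(y<-.05)
    m=inm&(z>.047)&(z<.085)
    k,l,st,ce=cv2.connectedComponentsWithStats(m.astype(np.uint8))
    for i in range(1,k):
        if st[i,4]>20: print(' on mat',st[i],P[l==i].mean(0),P[l==i][:,2].min(),P[l==i][:,2].max(),rect(P[l==i][:,:2]))
    m=inm&(hsv[...,1]>70)&(z<.055)&(z>.03)
    k,l,st,ce=cv2.connectedComponentsWithStats(m.astype(np.uint8))
    for i in range(1,k):
        if st[i,4]>60: print(' mat',st[i],P[l==i].mean(0),rect(P[l==i][:,:2]))
E
```

```text
top
lid 4244 0.11527373018909631 ((613.2, 71.9), (142.8, 181.4), 12.04)
 brass [224 146  12   5  35] [0.69011189 0.03131012 0.11406044]
 brass [179 155  13   5  37] [0.6673423  0.1385591  0.11342223]
 brass [205 201  25   9 126] [0.54994002 0.05797286 0.11609061]
 on mat [366 150  24  21 206] [ 0.67580034 -0.33634975  0.05035401] 0.04702199943631404 0.08255770428051953 ((677.5, -337.3), (60.4, 49.0), 78.69)
 on mat [339 197  24  55 428] [ 0.50927611 -0.26543378  0.06251141] 0.04704204096756106 0.07248352298491238 ((512.6, -266.0), (142.3, 27.8), 15.47)
 mat [366 147  25  25 355] [ 0.6777511  -0.338541    0.04746825] ((682.8, -339.1), (65.1, 63.0), 76.08)
 mat [ 326  195   55   81 2233] [ 0.48148649 -0.27583046  0.04380938] ((487.2, -275.1), (191.4, 91.6), 17.25)
scene
lid 4591 0.11559501367067769 ((614.5, 71.7), (144.5, 184.7), 12.37)
 brass [419 242  22  12  79] [0.54951753 0.0580658  0.11692339]
 brass [479 281  12   7  35] [0.66761507 0.13892113 0.11369214]
 brass [437 301  12   8  41] [0.69034597 0.0322566  0.11313418]
 on mat [270 253  36  52 513] [ 0.51299614 -0.26700961  0.06197161] 0.047032138166097366 0.07407520809844782 ((509.0, -268.2), (154.7, 35.2), 14.55)
 on mat [257 344  30  28 408] [ 0.69141406 -0.33701926  0.05047516] 0.04701878452650037 0.08352281060276788 ((691.5, -336.9), (51.7, 62.2), 15.33)
 mat [ 246  237   73   77 2263] [ 0.48749451 -0.27601333  0.04425813] ((484.5, -275.0), (197.3, 92.0), 17.3)
 mat [257 344  30  28 529] [ 0.69105623 -0.33654091  0.04801874] ((690.6, -335.2), (52.3, 64.0), 17.12)
```

Run:
```python
from h import *
for n in ['top','scene']:
    c=dict(np.load(f'pics/{n}0.npz')); P=cloud(c); hsv=cv2.cvtColor(c['frame'],cv2.COLOR_RGB2HSV)
    x,y,z=P[...,0],P[...,1],P[...,2]
    inc=(x>.3)&(x<.8)&(y>-.1)&(y<.35)
    brass=(hsv[...,0]>20)&(hsv[...,0]<35)&(hsv[...,1]>90)&(hsv[...,2]>130)
    m=inc&(z>.112)&(z<.12)
    m&=~(cv2.dilate((brass&(x>.6)).astype(np.uint8),np.ones((5,5)))>0)
    for yaw in (12.1,):
        a=np.deg2rad(yaw); ex=np.array([np.cos(a),np.sin(a)]); ey=np.array([-ex[1],ex[0]])
        Q=P[m][:,:2]; u=Q@ex; w=Q@ey
        lo,hi=np.percentile(u,[.5,99.5]); l2,h2=np.percentile(w,[.5,99.5])
        print(n,yaw,hi-lo,h2-l2,'centre',(lo+hi)/2*ex+(l2+h2)/2*ey, 'front',lo)
        f=brass&m; Q=P[f][:,:2]; print(' inlay u',np.percentile(Q@ex,[2,50,98]),'v',np.percentile(Q@ey,[2,98]))
    print(rect(P[m][:,:2]))
    inm=(x>.4)&(x<.62)&(y>-.32)&(y<-.2)
    h=inm&(z>.066)&(z<.08); s=inm&(hsv[...,1]<60)&(hsv[...,2]>130)&(z>.05)&(z<.066)
    print(' handle',h.sum(),P[h].mean(0),rect(P[h][:,:2])); print(' steel',s.sum(),P[s].mean(0),rect(P[s][:,:2]))
    d=P[s].mean(0)-P[h].mean(0); print(np.rad2deg(np.arctan2(d[1],d[0])),np.hypot(*d[:2]))
```

```text
top 12.1 0.1324321678243866 0.17845787346726605 centre [0.60929191 0.07065679] front 0.544350306466681
 inlay u [0.54424812 0.54963344 0.55585692] v [-0.08547225 -0.03050743]
((609.6, 71.0), (134.9, 181.4), 12.11)
 handle 179 [ 0.48444357 -0.27254763  0.06860361] ((484.4, -273.0), (79.3, 17.8), 15.61)
 steel 151 [ 0.55201595 -0.25424441  0.05731634] ((552.0, -254.4), (60.0, 16.3), 15.05)
15.155936012781464 0.0700073888755322
scene 12.1 0.1331211616278306 0.1795696602682818 centre [0.61065698 0.07011232] front 0.545226422353159
 inlay u [0.54467194 0.54917496 0.55442227] v [-0.08379385 -0.0317258 ]
((610.3, 70.8), (136.6, 183.0), 12.01)
 handle 198 [ 0.48688022 -0.27331042  0.06880725] ((499.6, -269.5), (108.0, 18.4), 15.36)
 steel 169 [ 0.55249306 -0.25475171  0.05805807] ((553.1, -254.3), (62.5, 16.4), 14.91)
15.793650141900226 0.06818702722198149
```

```bash
cat >> h.py <<'E'
from scipy.spatial.transform import Rotation as Ro
C=np.array([.610,.0705,.04]); CY=np.deg2rad(12.1)
Rc=Ro.from_euler('z',CY).as_matrix()
def cw(p): return C+Rc@(np.array(p,float)/1000)     # case mm -> world
def toolR(yaw,pitch=0):  # yaw of blade dir, pitch up
    bx=np.array([np.cos(yaw),np.sin(yaw),0]); up=np.array([0,0,1.]); left=np.cross(up,bx)
    R0=np.stack([-left,-bx,-up],1)
    return Ro.from_rotvec(-pitch*left).as_matrix()@R0
def go(pos,R):
    o=robot.get_obs(); T=np.array(o['tcp_rot'])
    d=T.T@(np.array(pos)-o['eef_pos'])*100; r=Ro.from_matrix(T.T@R).as_rotvec()
    print('t',round(o['time_s'],2),'shift cm',d.round(2),'turn',r.round(3),'F',np.round(o['contact_force'],1),'grip',round(o['grip_width'],3),'norm',np.linalg.norm(d).round(2))
E
python3 -c "
from h import *
print(toolR(.265)); go([.4944,-.2704,.12],toolR(.265))"
```

```text
[[ 0.26190927 -0.9650925   0.        ]
 [-0.9650925  -0.26190927  0.        ]
 [ 0.          0.         -1.        ]]
t 0.15 shift cm [-22.23 -41.86  11.08] turn [-0.     0.001 -0.032] F [-0.1  0.9  0.8] grip 0.999 norm 48.67
```

servo_tool:
  increments:
    - {"tx": -1.6, "ty": -3, "fingers": 4.5}
    - {"tx": -1.6, "ty": -3}
    - {"tx": -1.6, "ty": -3}
    - {"tx": -1.6, "ty": -3}
    - {"tx": -1.6, "ty": -3}
    - {"tx": -1.6, "ty": -3}
    - {"tx": -1.6, "ty": -3}
    - {"tx": -1.6, "ty": -3}
  force: 40

```text
invalid input at $.increments[0]: expected keys tx, ty, tz, ax, ay, az, fingers
```

servo_tool:
  increments:
    - {"tx": -1.6, "ty": -3, "az": -0.03}
    - {"tx": -1.6, "ty": -3}
    - {"tx": -1.6, "ty": -3, "tz": 1.5}
    - {"tx": -1.6, "ty": -3, "tz": 1.5}
    - {"tx": -1.6, "ty": -3, "tz": 1.5}
    - {"tz": 2.5}
    - {"tz": 1.5}
    - {"tx": 0}

```text
invalid input at $.increments[0]: expected keys tx, ty, tz, ax, ay, az, fingers
```

```bash
python3 -c "
from h import *
go([.4944,-.2704,.12],toolR(.265)); snap('wrist','w1')"
```

```text
t 0.15 shift cm [-22.23 -41.86  11.08] turn [-0.     0.001 -0.032] F [-0.1  0.9  0.8] grip 0.999 norm 48.67
```

View pics/w1.png

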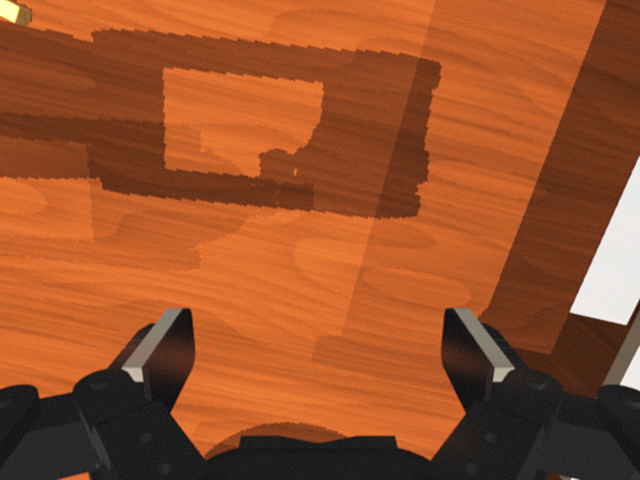

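All keys are required in each row; the picture is unchanged because the arm did not move.

servo_tool:
  increments:
    - {"tx": -1.6, "ty": -3, "tz": 0, "ax": 0, "ay": 0, "az": 0, "fingers": 4.5}
    - {"tx": -1.6, "ty": -3, "tz": 0, "ax": 0, "ay": 0, "az": 0, "fingers": 4.5}
    - {"tx": -1.6, "ty": -3, "tz": 0, "ax": 0, "ay": 0, "az": 0, "fingers": 4.5}
    - {"tx": -1.6, "ty": -3, "tz": 0, "ax": 0, "ay": 0, "az": 0, "fingers": 4.5}
    - {"tx": -1.6, "ty": -3, "tz": 0, "ax": 0, "ay": 0, "az": 0, "fingers": 4.5}
    - {"tx": -1.6, "ty": -3, "tz": 0, "ax": 0, "ay": 0, "az": 0, "fingers": 4.5}
    - {"tx": -1.6, "ty": -3, "tz": 0, "ax": 0, "ay": 0, "az": 0, "fingers": 4.5}
    - {"tx": -1.6, "ty": -3, "tz": 0, "ax": 0, "ay": 0, "az": 0, "fingers": 4.5}
  force: 40

```text
time_s: 0.87
eef_pos: [0.3434, -0.4025, 0.2312]
tcp_rot: [[0.231, -0.973, -0.0], [-0.973, -0.231, 0.0], [-0.0, -0.0, -1.0]]
contact_force: [0.3, -0.5, -0.5]
grip_width: 0.527
```

servo_tool:
  increments:
    - {"tx": -1.6, "ty": -3, "tz": 0, "ax": 0, "ay": 0, "az": -0.03, "fingers": 4.5}
    - {"tx": -1.6, "ty": -3, "tz": 0, "ax": 0, "ay": 0, "az": 0, "fingers": 4.5}
    - {"tx": -1.6, "ty": -3, "tz": 1.5, "ax": 0, "ay": 0, "az": 0, "fingers": 4.5}
    - {"tx": -1.6, "ty": -3, "tz": 1.5, "ax": 0, "ay": 0, "az": 0, "fingers": 4.5}
    - {"tx": -1.6, "ty": -3, "tz": 1.5, "ax": 0, "ay": 0, "az": 0, "fingers": 4.5}
    - {"tx": 0, "ty": 0, "tz": 2.5, "ax": 0, "ay": 0, "az": 0, "fingers": 4.5}
    - {"tx": 0, "ty": 0, "tz": 1.5, "ax": 0, "ay": 0, "az": 0, "fingers": 4.5}
    - {"tx": 0, "ty": 0, "tz": 0, "ax": 0, "ay": 0, "az": 0, "fingers": 4.5}

```text
time_s: 1.53
eef_pos: [0.4654, -0.286, 0.1418]
tcp_rot: [[0.261, -0.965, -0.006], [-0.965, -0.261, 0.004], [-0.006, 0.004, -1.0]]
contact_force: [-1.7, 0.3, -0.8]
grip_width: 0.529
```

```bash
python3 -c "
from h import *
go([.4944,-.2704,.12],toolR(.265)); snap('wrist','w2')"
```

```text
t 1.53 shift cm [-0.74 -3.22  2.17] turn [ 0.004  0.006 -0.001] F [-1.7  0.3 -0.8] grip 0.529 norm 3.95
```

View pics/w2.png

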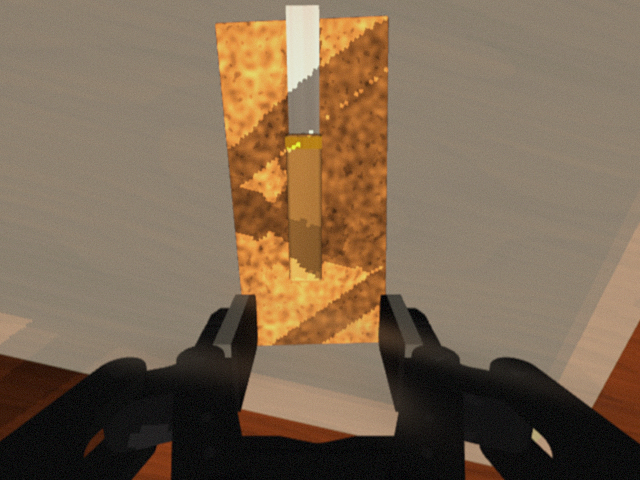

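The wrist view shows the blade on the mat: handle from (304,135) to (305,278), steel up to (303,6), aligned with the gripper and about 15 px left of its centre.

```bash
python3 -c "
from h import *
c=dict(np.load('pics/w2.npz'))
a=(pt(c,288,137,.068)+pt(c,321,137,.068))/2;b=(pt(c,290,279,.068)+pt(c,322,279,.068))/2
print(a,b,(a+b)/2,np.linalg.norm(a-b),np.arctan2(*(a-b)[1::-1]), pt(c,303,6,.0575))
go([.4944,-.2704,.048],toolR(.265))"
```

```text
[ 0.52144604 -0.26229604  0.068     ] [ 0.4474925  -0.28247344  0.068     ] [ 0.48446927 -0.27238474  0.068     ] 0.0766567279898762 0.2663559143361165 [ 0.58023296 -0.24580466  0.0575    ]
t 1.58 shift cm [-0.83 -3.21  9.6 ] turn [ 0.003  0.004 -0.001] F [ 0.4 -0.8 -0.1] grip 0.525 norm 10.16
```

servo_tool:
  increments:
    - {"tx": -0.4, "ty": -1.6, "tz": 1, "ax": 0, "ay": 0, "az": 0, "fingers": 4.5}
    - {"tx": -0.4, "ty": -1.6, "tz": 1, "ax": 0, "ay": 0, "az": 0, "fingers": 4.5}
    - {"tx": 0, "ty": 0, "tz": 2, "ax": 0, "ay": 0, "az": 0, "fingers": 4.5}
    - {"tx": 0, "ty": 0, "tz": 2, "ax": 0, "ay": 0, "az": 0, "fingers": 4.5}
    - {"tx": 0, "ty": 0, "tz": 1, "ax": 0, "ay": 0, "az": 0, "fingers": 4.5}
    - {"tx": 0, "ty": 0, "tz": 0, "ax": 0, "ay": 0, "az": 0, "fingers": 4.5}

```text
time_s: 2.08
eef_pos: [0.4946, -0.2721, 0.0747]
tcp_rot: [[0.259, -0.966, -0.003], [-0.966, -0.259, 0.002], [-0.002, 0.002, -1.0]]
contact_force: [-1.0, -0.0, -0.8]
grip_width: 0.526
```

```bash
python3 -c "
from h import *
go([.4944,-.2704,.048],toolR(.265))"
```

```text
t 2.08 shift cm [-0.16 -0.03  2.67] turn [ 0.002  0.002 -0.003] F [-1.  -0.  -0.8] grip 0.526 norm 2.67
```

servo_tool:
  increments:
    - {"tx": -0.1, "ty": 0, "tz": 1.2, "ax": 0, "ay": 0, "az": 0, "fingers": 4.5}
    - {"tx": 0, "ty": 0, "tz": 1, "ax": 0, "ay": 0, "az": 0, "fingers": 4.5}
    - {"tx": 0, "ty": 0, "tz": 0.4, "ax": 0, "ay": 0, "az": 0, "fingers": 4.5}
    - {"tx": 0, "ty": 0, "tz": 0, "ax": 0, "ay": 0, "az": 0, "fingers": 4.5}
    - {"tx": 0, "ty": 0, "tz": 0, "ax": 0, "ay": 0, "az": 0, "fingers": 4.5}

```text
time_s: 2.5
eef_pos: [0.4957, -0.2715, 0.0503]
tcp_rot: [[0.26, -0.966, -0.0], [-0.966, -0.26, 0.0], [-0.0, 0.0, -1.0]]
contact_force: [0.1, -0.0, 0.3]
grip_width: 0.525
```

```bash
python3 -c "
from h import *
go([.4944,-.2704,.048],toolR(.265))"
```

```text
t 2.5 shift cm [-0.14  0.1   0.23] turn [ 0.     0.    -0.002] F [ 0.1 -0.   0.3] grip 0.525 norm 0.29
```

Close with firm grip, slightly lower.

servo_tool:
  increments:
    - {"tx": -0.1, "ty": 0.1, "tz": 0.2, "ax": 0, "ay": 0, "az": 0, "fingers": 4.5}
    - {"tx": 0, "ty": 0, "tz": 0, "ax": 0, "ay": 0, "az": 0, "fingers": 1}
    - {"tx": 0, "ty": 0, "tz": 0, "ax": 0, "ay": 0, "az": 0, "fingers": 1}
    - {"tx": 0, "ty": 0, "tz": 0, "ax": 0, "ay": 0, "az": 0, "fingers": 1}
    - {"tx": 0, "ty": 0, "tz": 0, "ax": 0, "ay": 0, "az": 0, "fingers": 1}
    - {"tx": 0, "ty": 0, "tz": 0, "ax": 0, "ay": 0, "az": 0, "fingers": 1}
    - {"tx": 0, "ty": 0, "tz": 0, "ax": 0, "ay": 0, "az": 0, "fingers": 1}
  force: 100

```text
time_s: 3.08
eef_pos: [0.4949, -0.271, 0.049]
tcp_rot: [[0.26, -0.966, 0.001], [-0.966, -0.26, -0.001], [0.001, -0.001, -1.0]]
contact_force: [-0.9, 1.1, 5.7]
grip_width: 0.183
```

```bash
python3 -c "
from h import *
go([.4944,-.2704,.15],toolR(.265)); print(robot.get_obs()['grip_width']*85.4)"
```

```text
t 3.08 shift cm [ -0.06   0.03 -10.1 ] turn [-0.001 -0.001 -0.002] F [-0.9  1.1  5.7] grip 0.183 norm 10.1
15.60756171304795
```

servo_tool:
  increments:
    - {"tx": 0, "ty": 0, "tz": -0.5, "ax": 0, "ay": 0, "az": 0, "fingers": 1}
    - {"tx": 0, "ty": 0, "tz": -2, "ax": 0, "ay": 0, "az": 0, "fingers": 1}
    - {"tx": 0, "ty": 0, "tz": -3, "ax": 0, "ay": 0, "az": 0, "fingers": 1}
    - {"tx": 0, "ty": 0, "tz": -3, "ax": 0, "ay": 0, "az": 0, "fingers": 1}
    - {"tx": 0, "ty": 0, "tz": -1.5, "ax": 0, "ay": 0, "az": 0, "fingers": 1}
    - {"tx": 0, "ty": 0, "tz": 0, "ax": 0, "ay": 0, "az": 0, "fingers": 1}

```text
time_s: 3.58
eef_pos: [0.4969, -0.2722, 0.1533]
tcp_rot: [[0.26, -0.966, 0.006], [-0.966, -0.26, -0.004], [0.006, -0.005, -1.0]]
contact_force: [0.1, -0.2, 0.1]
grip_width: 0.187
```

```bash
python3 -c "
from h import *
go([.4944,-.2704,.15],toolR(.265)); print(robot.get_obs()['grip_width']*85.4); snap('scene','s3'); snap('wrist','w3')
a=cv2.imread('pics/s3.png'); cv2.imwrite('pics/s3z.png',cv2.resize(a[150:350,180:460],None,fx=2.8,fy=2.8))"
```

```text
t 3.58 shift cm [-0.24  0.19  0.33] turn [-0.005 -0.006 -0.002] F [ 0.1 -0.2  0.1] grip 0.187 norm 0.45
15.93801027694001
```

View pics/w3.png

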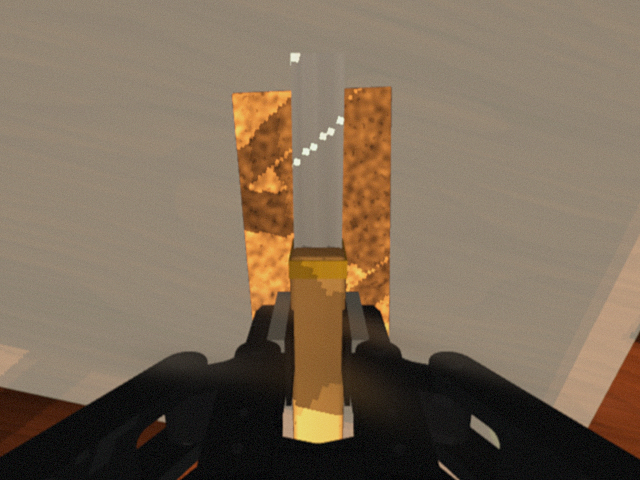

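View pics/s3z.png

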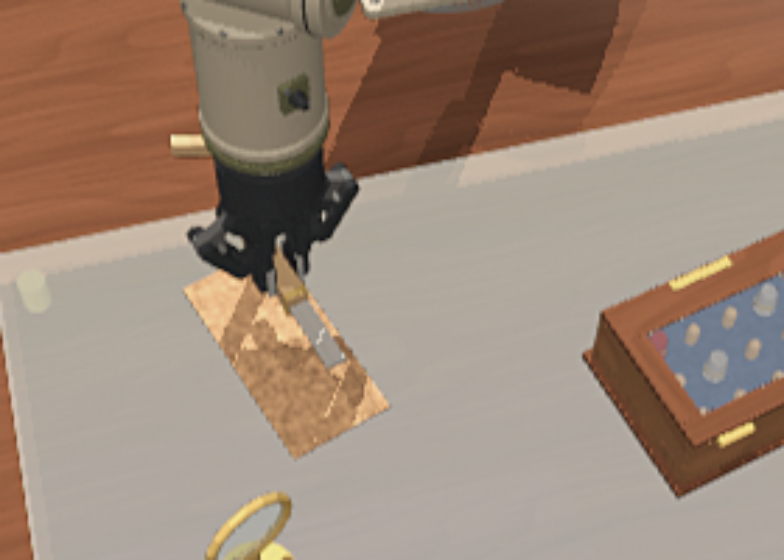

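The wrist view shows the blade held level between the pads, steel tip at about (318,55), handle front at (318,250). I measure the blade in the tool frame.

```bash
cat >> h.py <<'E'
def inhand(tag):
    c=dict(np.load(f'pics/{tag}.npz')); o=robot.get_obs(); P=cloud(c); Q=(P-o['eef_pos'])@np.array(o['tcp_rot'])*1000
    m=(abs(Q[...,0])<14)&(Q[...,1]<-28)&(Q[...,1]>-110)&(abs(Q[...,2])<30)
    q=Q[m]; 
    for lo,hi in [(-120,-85),(-85,-70),(-70,-55),(-55,-42),(-30,-28)]:
        s=q[(q[:,1]>lo)&(q[:,1]<=hi)]
        if len(s): print(lo,hi,len(s),'x',np.percentile(s[:,0],[2,50,98]).round(1),'z',np.median(s[:,2]).round(1))
    print('tip y',np.percentile(q[:,1],1))
E
python3 -c "
from h import *
inhand('w3')"
```

```text
-120 -85 1049 x [-8.  -0.4  7.3] z -11.2
-85 -70 2760 x [-8.  -0.4  7.3] z -11.2
-70 -55 2470 x [-8.  -0.4  7.3] z -11.2
-55 -42 1969 x [-8.  -0.4  7.3] z -11.2
-30 -28 531 x [-9.4 -0.1  8.7] z -21.3
tip y -89.77607348179532
```

```bash
python3 -c "
from h import *
for t in ('w2','w3'):
    c=dict(np.load(f'pics/{t}.npz')); P=cloud(c)
    for u,v in [(260,110),(370,150),(370,230),(500,100),(100,100),(305,200),(303,60)]: print(t,u,v,P[v,u].round(4))
c=dict(np.load('pics/s3.npz')); P=cloud(c); hsv=cv2.cvtColor(c['frame'],cv2.COLOR_RGB2HSV)
m=(P[...,2]>.12)&(P[...,2]<.19)&(P[...,0]>.535)&(P[...,0]<.62)&(P[...,1]<-.2)&(P[...,1]>-.3)
q=P[m]; print(len(q),np.percentile(q,[2,50,98],axis=0).round(4))
"
```

```text
w2 260 110 [ 0.5274 -0.2347  0.0443]
w2 370 150 [ 0.5226 -0.2991  0.0439]
w2 370 230 [ 0.4781 -0.3128  0.0444]
w2 500 100 [ 0.567  -0.3608  0.0398]
w2 100 100 [ 0.5092 -0.1473  0.0399]
w2 305 200 [ 0.4906 -0.2707  0.0689]
w2 303 60 [ 0.5568 -0.2519  0.0576]
w3 260 110 [ 0.5585 -0.2198  0.0432]
w3 370 150 [ 0.5535 -0.2867  0.0449]
w3 370 230 [ 0.5072 -0.301   0.0441]
w3 500 100 [ 0.5995 -0.3508  0.0411]
w3 100 100 [ 0.5401 -0.13    0.0407]
w3 305 200 [ 0.5381 -0.2547  0.1591]
w3 303 60 [ 0.5788 -0.2434  0.159 ]
171 [[ 0.536  -0.268   0.1586]
 [ 0.5615 -0.256   0.1625]
 [ 0.5832 -0.244   0.167 ]]
```

```bash
python3 -c "
from h import *
o=robot.get_obs();print(o['eef_pos'],o['time_s'],o['joint_vel'].round(3)); snap('wrist','w4'); o=robot.get_obs();print(o['eef_pos'],o['time_s']); inhand('w4')
o=robot.get_obs();print(o['eef_pos'])
c=dict(np.load('pics/w4.npz')); P=cloud(c); print(P[100,310:330:5])
"
```

```text
[ 0.49470525 -0.27081983  0.14846051] 3.6833 [ 0.     0.029  0.037 -0.    -0.003 -0.   ]
[ 0.49393107 -0.27032022  0.14710836] 3.7333
-120 -85 995 x [-8.3 -0.7  7. ] z -10.4
-85 -70 2762 x [-8.4 -0.7  7. ] z -10.4
-70 -55 2466 x [-8.3 -0.7  7. ] z -10.4
-55 -42 1977 x [-8.3 -0.7  7. ] z -10.4
-30 -28 647 x [-9.7 -0.7  8.3] z -20.0
tip y -89.53163113321281
[ 0.49393107 -0.27032022  0.14710836]
[[ 0.5673578  -0.24763411  0.15716379]
 [ 0.56773842 -0.24910725  0.15775429]
 [ 0.56816634 -0.25056549  0.15643675]
 [ 0.56853193 -0.25202915  0.15749147]]
```

```bash
cat >> h.py <<'E'
TIP=np.array([-.0005,-.0897,-.0073])
def gotip(p,yaw,pitch=0):
    R=toolR(yaw,pitch); go(np.array(p)-R@TIP,R)
def tipnow():
    o=robot.get_obs(); w=o['eef_pos']+np.array(o['tcp_rot'])@TIP; print('tip case mm',(Rc.T@(w-C)*1000).round(1),'world',w.round(4))
E
python3 -c "
from h import *
tipnow(); gotip(cw([-92,0,96]),CY)"
```

```text
tip case mm [ -95.4 -303.8  114.3] world [ 0.5804 -0.2465  0.1543]
t 3.73 shift cm [-30.78  -1.92   1.88] turn [0.001 0.001 0.052] F [-0.7 -0.2 -0.7] grip 0.184 norm 30.9
```

servo_tool:
  increments:
    - {"tx": -3, "ty": -0.2, "tz": 0.2, "ax": 0, "ay": 0, "az": 0, "fingers": 1}
    - {"tx": -3, "ty": -0.2, "tz": 0.2, "ax": 0, "ay": 0, "az": 0, "fingers": 1}
    - {"tx": -3, "ty": -0.2, "tz": 0.2, "ax": 0, "ay": 0, "az": 0, "fingers": 1}
    - {"tx": -3, "ty": -0.2, "tz": 0.2, "ax": 0, "ay": 0, "az": 0, "fingers": 1}
    - {"tx": -3, "ty": -0.2, "tz": 0.2, "ax": 0, "ay": 0, "az": 0, "fingers": 1}
    - {"tx": -3, "ty": -0.2, "tz": 0.2, "ax": 0, "ay": 0, "az": 0, "fingers": 1}
    - {"tx": -3, "ty": -0.2, "tz": 0.2, "ax": 0, "ay": 0, "az": 0, "fingers": 1}
    - {"tx": -3, "ty": -0.2, "tz": 0.2, "ax": 0, "ay": 0, "az": 0, "fingers": 1}

```text
time_s: 4.4
eef_pos: [0.4456, -0.0332, 0.1299]
tcp_rot: [[0.26, -0.966, -0.004], [-0.966, -0.26, 0.001], [-0.002, 0.003, -1.0]]
contact_force: [-0.2, -0.3, 0.0]
grip_width: 0.183
```

servo_tool:
  increments:
    - {"tx": -3, "ty": -0.2, "tz": 0.2, "ax": 0, "ay": 0, "az": 0, "fingers": 1}
    - {"tx": -3, "ty": 0, "tz": 0, "ax": 0, "ay": 0, "az": 0, "fingers": 1}
    - {"tx": -0.7, "ty": 0, "tz": 0, "ax": 0, "ay": 0, "az": 0.05, "fingers": 1}
    - {"tx": 0, "ty": 0, "tz": 0, "ax": 0, "ay": 0, "az": 0, "fingers": 1}
    - {"tx": 0, "ty": 0, "tz": 0, "ax": 0, "ay": 0, "az": 0, "fingers": 1}
    - {"tx": 0, "ty": 0, "tz": 0, "ax": 0, "ay": 0, "az": 0, "fingers": 1}

```text
time_s: 4.9
eef_pos: [0.4317, 0.0298, 0.1293]
tcp_rot: [[0.212, -0.977, -0.002], [-0.977, -0.212, -0.0], [-0.0, 0.002, -1.0]]
contact_force: [0.1, -0.4, -0.9]
grip_width: 0.187
```

```bash
python3 -c "
from h import *
tipnow(); gotip(cw([-85,0,66]),CY)"
```

```text
tip case mm [-93.2  -1.7  96.5] world [0.5193 0.0493 0.1365]
t 4.9 shift cm [-0.19 -0.82  3.06] turn [0.002 0.    0.003] F [ 0.1 -0.4 -0.9] grip 0.187 norm 3.18
```

servo_tool:
  increments:
    - {"tx": -0.1, "ty": -0.3, "tz": 1.5, "ax": 0, "ay": 0, "az": 0, "fingers": 1}
    - {"tx": -0.1, "ty": -0.3, "tz": 1.5, "ax": 0, "ay": 0, "az": 0, "fingers": 1}
    - {"tx": 0, "ty": 0, "tz": 0, "ax": 0, "ay": 0, "az": 0, "fingers": 1}
    - {"tx": 0, "ty": 0, "tz": 0, "ax": 0, "ay": 0, "az": 0, "fingers": 1}
    - {"tx": 0, "ty": 0, "tz": 0, "ax": 0, "ay": 0, "az": 0, "fingers": 1}
    - {"tx": 0, "ty": 0, "tz": 0, "ax": 0, "ay": 0, "az": 0, "fingers": 1}

```text
time_s: 5.4
eef_pos: [0.4382, 0.0332, 0.1012]
tcp_rot: [[0.211, -0.978, 0.001], [-0.978, -0.211, -0.0], [0.0, -0.001, -1.0]]
contact_force: [-0.7, -0.9, -0.9]
grip_width: 0.188
```

```bash
python3 -c "
from h import *
tipnow(); gotip(cw([-85,0,66]),CY); snap('wrist','w5');snap('scene','s5'); snap('top','t5')
a=cv2.imread('pics/s5.png'); cv2.imwrite('pics/s5z.png',cv2.resize(a[200:340,340:520],None,fx=4.2,fy=4.2))
inhand('w5'); tipnow()
c=dict(np.load('pics/w5.npz')); P=(cloud(c)-C)@Rc*1000
x,y,z=P[...,0],P[...,1],P[...,2]
m=(abs(y)<8)&(x<-70)&(x>-90)&(z>55); print('steel top z',np.median(z[m]),np.percentile(x[m],98))
m=(abs(y)<22)&(abs(y)>12)&(x>-70)&(x<-55)&(z>70); print('inlay z',np.median(z[m]),np.percentile(x[m],2))
"
```

```text
tip case mm [-86.1   0.1  68.6] world [0.5257 0.0525 0.1086]
t 5.4 shift cm [-0.   -0.11  0.25] turn [-0.001 -0.     0.001] F [-0.7 -0.9 -0.9] grip 0.188 norm 0.27
-120 -85 1693 x [-12.8  -0.5  12.9] z -7.5
-85 -70 2746 x [-8.7 -1.1  6.7] z -9.0
-70 -55 2518 x [-8.7 -1.1  6.6] z -9.0
-55 -42 1991 x [-8.7 -1.1  6.7] z -9.0
-30 -28 962 x [-9.9 -0.8  7.9] z -15.8
tip y -108.84705810030682
tip case mm [-86.1   0.4  68.5] world [0.5257 0.0528 0.1085]
steel top z 70.17527412435382 -86.53721992698604
  return _methods._mean(a, axis=axis, dtype=dtype,
  ret = ret.dtype.type(ret / rcount)
Traceback (most recent call last):
IndexError: index -1 is out of bounds for axis 0 with size 0
```

View pics/w5.png

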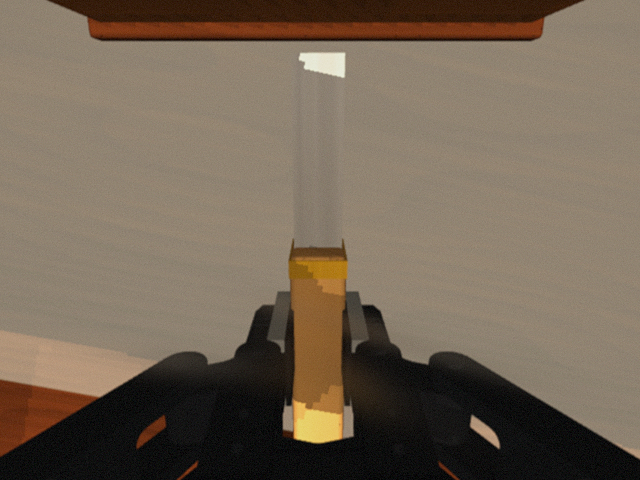

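View pics/s5z.png

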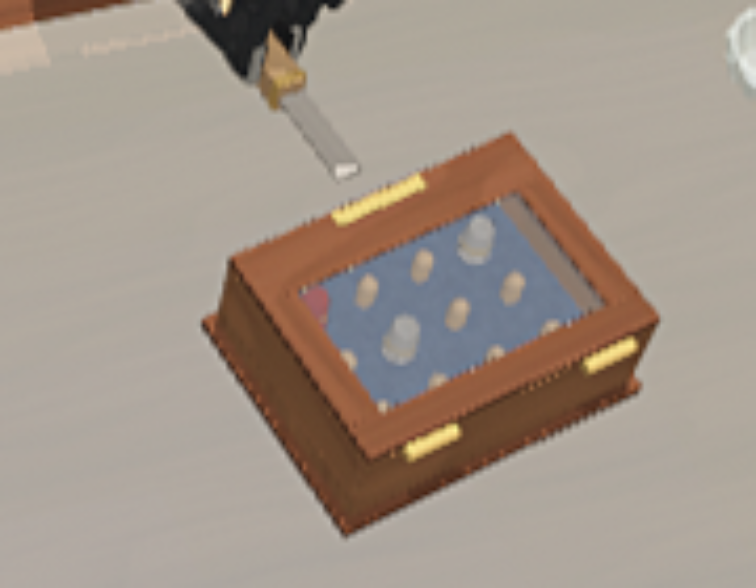

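The wrist view shows the blade tip at (322,55) just short of the case's front foot. In the scene zoom the tip (345,172) faces the brass inlay centre (378,200).

```bash
python3 -c "
from h import *
for n in ('s5','t5'):
    c=dict(np.load(f'pics/{n}.npz')); P=(cloud(c)-C)@Rc*1000
    x,y,z=P[...,0],P[...,1],P[...,2]
    m=(abs(y)<20)&(x<-86)&(x>-135)&(z>55)&(z<80)
    if m.sum(): print(n,m.sum(),'steel z',np.percentile(z[m],[10,50,90]),'y',np.percentile(y[m],[2,50,98]),'xmax',x[m].max())
    m=(abs(y)<60)&(x>-67)&(x<-52)&(z>70);print('lid z',np.median(z[m]))
tipnow(); gotip(cw([-75,0,66]),CY)"
```

```text
s5 134 steel z [67.61441572 70.35733393 72.77158036] y [-9.66333874 -1.83958356  7.13044431] xmax -86.04400329886369
lid z 76.63019604768125
lid z 75.97883815040302
tip case mm [-86.1   0.4  68.5] world [0.5257 0.0528 0.1085]
t 5.55 shift cm [ 0.03 -1.11  0.24] turn [-0.001 -0.     0.001] F [-0.1  0.8 -1. ] grip 0.187 norm 1.14
```

servo_tool:
  increments:
    - {"tx": 0, "ty": 0, "tz": 0.25, "ax": 0, "ay": 0, "az": 0, "fingers": 1}
    - {"tx": 0, "ty": -0.5, "tz": 0, "ax": 0, "ay": 0, "az": 0, "fingers": 1}
    - {"tx": 0, "ty": -0.5, "tz": 0, "ax": 0, "ay": 0, "az": 0, "fingers": 1}
    - {"tx": 0, "ty": 0, "tz": 0, "ax": 0, "ay": 0, "az": 0, "fingers": 1}
    - {"tx": 0, "ty": 0, "tz": 0, "ax": 0, "ay": 0, "az": 0, "fingers": 1}
    - {"tx": 0, "ty": 0, "tz": 0, "ax": 0, "ay": 0, "az": 0, "fingers": 1}

```text
time_s: 6.05
eef_pos: [0.4474, 0.0358, 0.0977]
tcp_rot: [[0.211, -0.977, -0.0], [-0.977, -0.211, -0.0], [-0.0, 0.0, -1.0]]
contact_force: [1.0, 0.5, -0.4]
grip_width: 0.188
```

```bash
python3 -c "
from h import *
tipnow(); gotip(cw([-42,0,66]),CY)"
```

```text
tip case mm [-76.6   0.8  65. ] world [0.535  0.0553 0.105 ]
t 6.05 shift cm [ 0.07 -3.46 -0.1 ] turn [0.    0.    0.002] F [ 1.   0.5 -0.4] grip 0.188 norm 3.46
```

servo_tool:
  increments:
    - {"tx": 0, "ty": -0.5, "tz": -0.08, "ax": 0, "ay": 0, "az": 0, "fingers": 1}
    - {"tx": 0, "ty": -0.5, "tz": 0, "ax": 0, "ay": 0, "az": 0, "fingers": 1}
    - {"tx": 0, "ty": -0.5, "tz": 0, "ax": 0, "ay": 0, "az": 0, "fingers": 1}
    - {"tx": 0, "ty": 0, "tz": 0, "ax": 0, "ay": 0, "az": 0, "fingers": 1}

```text
time_s: 6.38
eef_pos: [0.4632, 0.0391, 0.0989]
tcp_rot: [[0.211, -0.977, 0.001], [-0.977, -0.211, 0.0], [0.0, -0.001, -1.0]]
contact_force: [-0.1, -0.1, -0.6]
grip_width: 0.184
```

```bash
python3 -c "
from h import *
tipnow(); gotip(cw([-42,0,66]),CY)"
```

```text
tip case mm [-60.5   0.7  66.2] world [0.5507 0.0585 0.1062]
t 6.38 shift cm [ 0.06 -1.85  0.02] turn [-0.001 -0.     0.002] F [-0.1 -0.1 -0.6] grip 0.184 norm 1.85
```

No contact and 6 mm inside already. Going in further.

servo_tool:
  increments:
    - {"tx": 0, "ty": -0.6, "tz": 0, "ax": 0, "ay": 0, "az": 0, "fingers": 1}
    - {"tx": 0, "ty": -0.6, "tz": 0, "ax": 0, "ay": 0, "az": 0, "fingers": 1}
    - {"tx": 0, "ty": -0.6, "tz": 0, "ax": 0, "ay": 0, "az": 0, "fingers": 1}
    - {"tx": 0, "ty": 0, "tz": 0, "ax": 0, "ay": 0, "az": 0, "fingers": 1}
    - {"tx": 0, "ty": 0, "tz": 0, "ax": 0, "ay": 0, "az": 0, "fingers": 1}

```text
time_s: 6.8
eef_pos: [0.4799, 0.0428, 0.0985]
tcp_rot: [[0.211, -0.977, -0.0], [-0.977, -0.211, -0.0], [-0.0, 0.0, -1.0]]
contact_force: [-0.5, -0.9, -0.5]
grip_width: 0.186
```

```bash
python3 -c "
from h import *
tipnow(); snap('scene','s6')
a=cv2.imread('pics/s6.png'); cv2.imwrite('pics/s6z.png',cv2.resize(a[200:340,340:520],None,fx=4.2,fy=4.2))
print('closed loop targets: tip along circle r about hinge (case x=67,z=70), top of blade')
for th in (5,10,20,30,40,50,60,70,80,90,96):
    r=107 if th<=40 else 107-(th-40)*32/56
    t=np.deg2rad(th); print(th, round(67-r*np.cos(t),1), round(70+r*np.sin(t)-1.5,1))
"
```

```text
tip case mm [-43.3   0.8  65.8] world [0.5675 0.0622 0.1058]
closed loop targets: tip along circle r about hinge (case x=67,z=70), top of blade
5 -39.6 77.8
10 -38.4 87.1
20 -33.5 105.1
30 -25.7 122.0
40 -15.0 137.3
50 1.9 146.1
60 19.2 151.3
70 36.3 152.9
80 52.4 151.4
90 67.0 146.9
96 74.8 143.1
```

View pics/s6z.png

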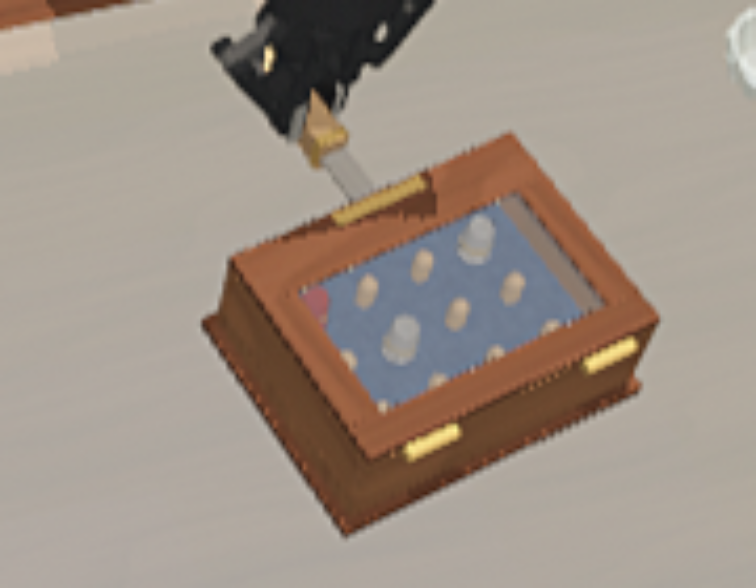

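The scene zoom shows the blade entering under the brass inlay at (370,195), lid still closed. Now I lift along the lid's arc.

servo_tool:
  increments:
    - {"tx": 0, "ty": 0, "tz": -0.4, "ax": 0, "ay": 0, "az": 0, "fingers": 1}
    - {"tx": 0, "ty": 0, "tz": -0.6, "ax": 0, "ay": 0, "az": 0, "fingers": 1}
    - {"tx": 0, "ty": -0.1, "tz": -0.6, "ax": 0, "ay": 0, "az": 0, "fingers": 1}
    - {"tx": 0, "ty": -0.1, "tz": -0.6, "ax": 0, "ay": 0, "az": 0, "fingers": 1}
    - {"tx": 0, "ty": 0, "tz": 0, "ax": 0, "ay": 0, "az": 0, "fingers": 1}
    - {"tx": 0, "ty": 0, "tz": 0, "ax": 0, "ay": 0, "az": 0, "fingers": 1}
  force: 110

```text
time_s: 7.35
eef_pos: [0.4823, 0.0431, 0.1215]
tcp_rot: [[0.211, -0.977, 0.002], [-0.977, -0.211, -0.0], [0.0, -0.002, -1.0]]
contact_force: [0.7, 0.2, -0.7]
grip_width: 0.183
```

```bash
python3 -c "
from h import *
tipnow(); print(robot.get_obs()['contact_force']); snap('scene','s7')
a=cv2.imread('pics/s7.png'); cv2.imwrite('pics/s7z.png',cv2.resize(a[200:340,340:520],None,fx=4.2,fy=4.2))"
```

```text
tip case mm [-40.9   0.6  89. ] world [0.5699 0.0626 0.129 ]
[ 0.70110286  0.17033988 -0.74079579]
```

View pics/s7z.png

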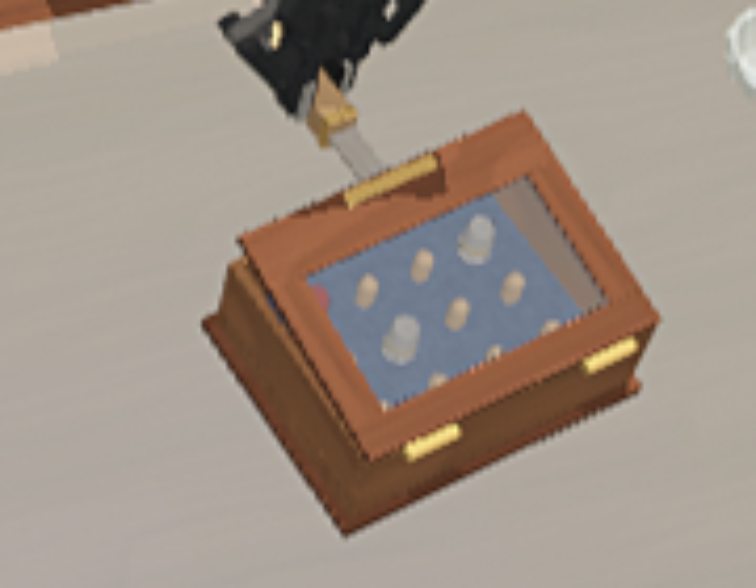

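The lid is up about 10°, riding on the blade. Continue.

servo_tool:
  increments:
    - {"tx": 0, "ty": -0.25, "tz": -0.9, "ax": 0, "ay": 0, "az": 0, "fingers": 1}
    - {"tx": 0, "ty": -0.3, "tz": -0.9, "ax": 0, "ay": 0, "az": 0, "fingers": 1}
    - {"tx": 0, "ty": -0.4, "tz": -0.85, "ax": 0, "ay": 0, "az": 0, "fingers": 1}
    - {"tx": 0, "ty": -0.4, "tz": -0.85, "ax": 0, "ay": 0, "az": 0, "fingers": 1}
    - {"tx": 0, "ty": -0.5, "tz": -0.75, "ax": 0, "ay": 0, "az": 0, "fingers": 1}
    - {"tx": 0, "ty": -0.6, "tz": -0.75, "ax": 0, "ay": 0, "az": 0, "fingers": 1}
    - {"tx": 0, "ty": 0, "tz": 0, "ax": 0, "ay": 0, "az": 0, "fingers": 1}
    - {"tx": 0, "ty": 0, "tz": 0, "ax": 0, "ay": 0, "az": 0, "fingers": 1}

```text
time_s: 8.07
eef_pos: [0.5069, 0.0485, 0.1716]
tcp_rot: [[0.211, -0.977, 0.003], [-0.977, -0.211, 0.0], [0.001, -0.002, -1.0]]
contact_force: [-0.2, -0.3, -1.9]
grip_width: 0.181
```

```bash
python3 -c "
from h import *
tipnow(); print(robot.get_obs()['contact_force']); snap('scene','s8')
a=cv2.imread('pics/s8.png'); cv2.imwrite('pics/s8z.png',cv2.resize(a[180:340,340:520],None,fx=3.7,fy=3.7))"
```

```text
tip case mm [-15.8   0.7 139.1] world [0.5944 0.0679 0.1791]
[-0.24896556 -0.25566176 -1.85102612]
```

View pics/s8z.png

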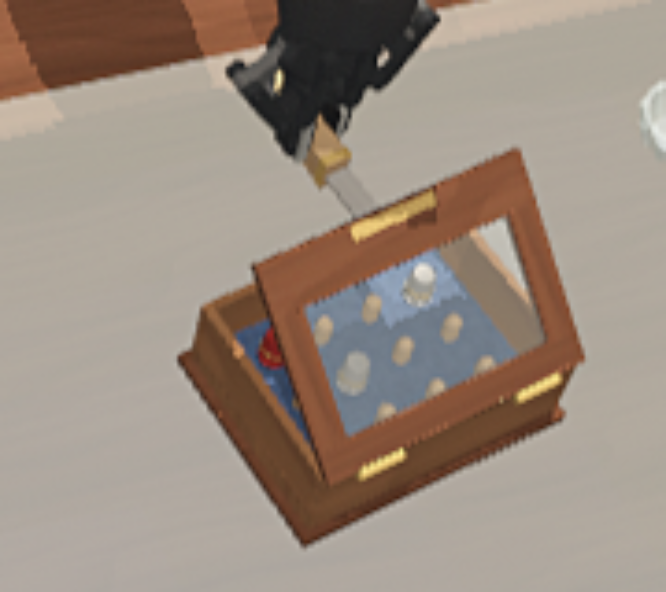

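Lid ~40° up, gripper well clear; the red thimble is visible at front-right (270,348). Continue pushing.

servo_tool:
  increments:
    - {"tx": 0, "ty": -0.9, "tz": -0.4, "ax": 0, "ay": 0, "az": 0, "fingers": 1}
    - {"tx": 0, "ty": -0.9, "tz": -0.4, "ax": 0, "ay": 0, "az": 0, "fingers": 1}
    - {"tx": 0, "ty": -0.9, "tz": -0.3, "ax": 0, "ay": 0, "az": 0, "fingers": 1}
    - {"tx": 0, "ty": -0.9, "tz": -0.2, "ax": 0, "ay": 0, "az": 0, "fingers": 1}
    - {"tx": 0, "ty": -0.9, "tz": -0.1, "ax": 0, "ay": 0, "az": 0, "fingers": 1}
    - {"tx": 0, "ty": -0.8, "tz": 0, "ax": 0, "ay": 0, "az": 0, "fingers": 1}
    - {"tx": 0, "ty": 0, "tz": 0, "ax": 0, "ay": 0, "az": 0, "fingers": 1}

```text
time_s: 8.7
eef_pos: [0.558, 0.0597, 0.1841]
tcp_rot: [[0.211, -0.977, -0.0], [-0.977, -0.211, 0.0], [-0.0, 0.0, -1.0]]
contact_force: [-0.0, 0.7, -0.7]
grip_width: 0.181
```

```bash
python3 -c "
from h import *
tipnow(); print(robot.get_obs()['contact_force']); snap('scene','s9')
a=cv2.imread('pics/s9.png'); cv2.imwrite('pics/s9z.png',cv2.resize(a[150:340,340:520],None,fx=3.1,fy=3.1))"
```

```text
tip case mm [ 36.6   0.9 151.4] world [0.6456 0.0791 0.1914]
[-0.01667134  0.66689656 -0.72896947]
```

View pics/s9z.png

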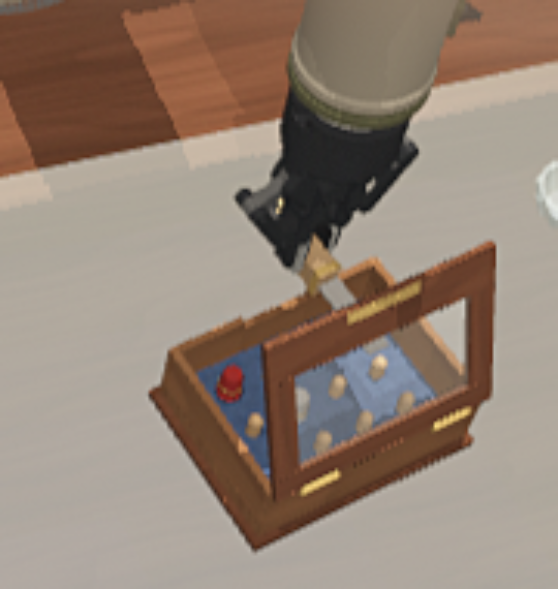

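Lid ~70°. Push on to ~96°.

servo_tool:
  increments:
    - {"tx": 0, "ty": -0.8, "tz": 0.05, "ax": 0, "ay": 0, "az": 0, "fingers": 1}
    - {"tx": 0, "ty": -0.8, "tz": 0.1, "ax": 0, "ay": 0, "az": 0, "fingers": 1}
    - {"tx": 0, "ty": -0.8, "tz": 0.15, "ax": 0, "ay": 0, "az": 0, "fingers": 1}
    - {"tx": 0, "ty": -0.7, "tz": 0.2, "ax": 0, "ay": 0, "az": 0, "fingers": 1}
    - {"tx": 0, "ty": -0.6, "tz": 0.2, "ax": 0, "ay": 0, "az": 0, "fingers": 1}
    - {"tx": 0, "ty": -0.2, "tz": 0.1, "ax": 0, "ay": 0, "az": 0, "fingers": 1}
    - {"tx": 0, "ty": 0, "tz": 0, "ax": 0, "ay": 0, "az": 0, "fingers": 1}
    - {"tx": 0, "ty": 0, "tz": 0, "ax": 0, "ay": 0, "az": 0, "fingers": 1}

```text
time_s: 9.42
eef_pos: [0.5957, 0.0678, 0.1763]
tcp_rot: [[0.211, -0.977, 0.0], [-0.977, -0.211, 0.0], [-0.0, -0.0, -1.0]]
contact_force: [-0.5, 0.4, -1.3]
grip_width: 0.178
```

```bash
python3 -c "
from h import *
tipnow(); print(robot.get_obs()['contact_force']); snap('scene','s10')
a=cv2.imread('pics/s10.png'); cv2.imwrite('pics/s10z.png',cv2.resize(a[150:340,340:520],None,fx=3.1,fy=3.1))"
```

```text
tip case mm [ 75.1   1.1 143.6] world [0.6832 0.0873 0.1836]
[-0.47697007  0.40825715 -1.3206599 ]
```

View pics/s10z.png

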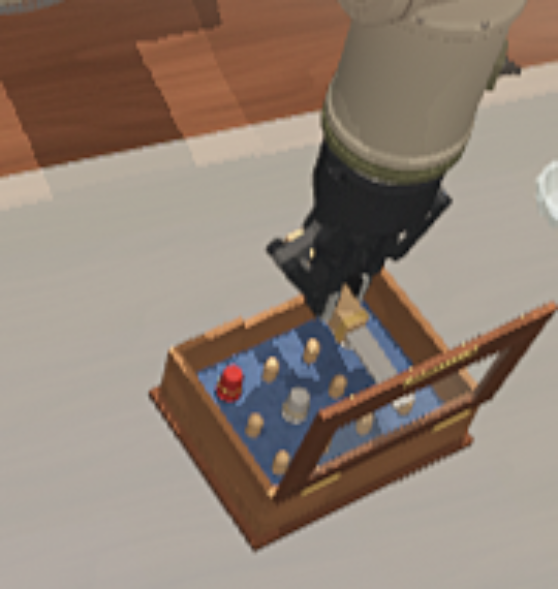

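The lid stands past vertical (frame from (275,490) to (555,310)). Verify the angle while backing out and up.

servo_tool:
  increments:
    - {"tx": 0, "ty": 1.5, "tz": 0, "ax": 0, "ay": 0, "az": 0, "fingers": 1}
    - {"tx": 0, "ty": 3, "tz": 0, "ax": 0, "ay": 0, "az": 0, "fingers": 1}
    - {"tx": 0, "ty": 3, "tz": -1, "ax": 0, "ay": 0, "az": 0, "fingers": 1}
    - {"tx": 0, "ty": 3, "tz": -2, "ax": 0, "ay": 0, "az": 0, "fingers": 1}
    - {"tx": 0, "ty": 3, "tz": -2, "ax": 0, "ay": 0, "az": 0, "fingers": 1}
    - {"tx": 0, "ty": 1.5, "tz": -3, "ax": 0, "ay": 0, "az": 0, "fingers": 1}
    - {"tx": 0, "ty": 0, "tz": -1, "ax": 0, "ay": 0, "az": 0, "fingers": 1}
    - {"tx": 0, "ty": 0, "tz": 0, "ax": 0, "ay": 0, "az": 0, "fingers": 1}

```text
time_s: 10.13
eef_pos: [0.4504, 0.0359, 0.2707]
tcp_rot: [[0.211, -0.977, 0.008], [-0.978, -0.211, -0.0], [0.002, -0.008, -1.0]]
contact_force: [0.2, 0.0, 0.1]
grip_width: 0.183
```

```bash
python3 -c "
from h import *
tipnow(); print(robot.get_obs()['contact_force'],robot.get_obs()['joint_pos']); snap('scene','s11'); snap('top','t11'); snap('wrist','w11')
for n in ('s11','t11'):
    c=dict(np.load(f'pics/{n}.npz')); P=(cloud(c)-C)@Rc*1000
    x,y,z=P[...,0],P[...,1],P[...,2]
    m=(abs(y)<92)&(x>50)&(x<110)&(z>80)&(z<215); q=P[m]
    print(n,m.sum(),[(zz,len(s),np.percentile(s[:,0],[5,50,95]).round(1)) for zz in (90,120,150,180,195) for s in [q[(abs(q[:,2]-zz)<12)]] if len(s)], q[:,2].max() if len(q) else 0)
a=cv2.imread('pics/s11.png'); cv2.imwrite('pics/s11z.png',cv2.resize(a[150:340,340:520],None,fx=3.1,fy=3.1))"
```

```text
tip case mm [-7.370e+01  2.000e-01  2.387e+02] world [0.5379 0.0553 0.2787]
[0.19361535 0.00886706 0.11749265] [-3.41096744e-02 -3.02017440e-01  1.82488076e+00  9.60147529e-05
  1.61060611e+00  1.32429142e+00]
s11 1671 [(90, 274, array([72.8, 74.2, 75.6])), (120, 263, array([74.9, 76.2, 77.9])), (150, 281, array([77.2, 79. , 80.7])), (180, 273, array([81.3, 82.8, 83.9])), (195, 497, array([79.4, 83.4, 85.1]))] 207.77218210602342
t11 1994 [(90, 306, array([67.2, 69.5, 71.8])), (120, 318, array([70.3, 72.6, 74.3])), (150, 362, array([73.3, 75.3, 76.9])), (180, 362, array([75.2, 76.7, 78.3])), (195, 541, array([76.4, 78.4, 83.5]))] 207.8917442853492
```

View pics/s11z.png

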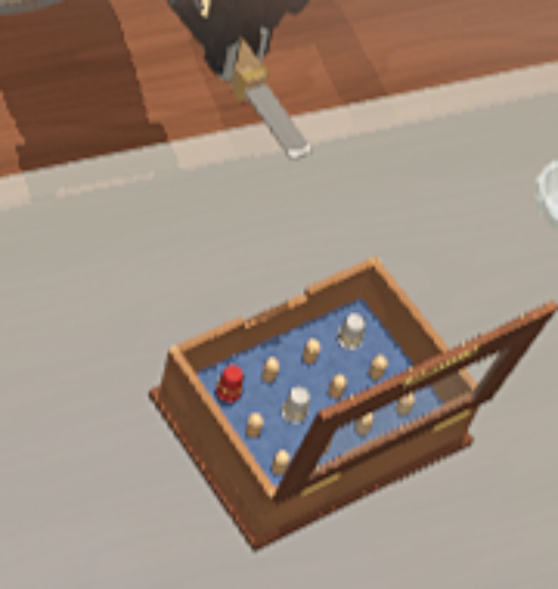

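View pics/w11.png

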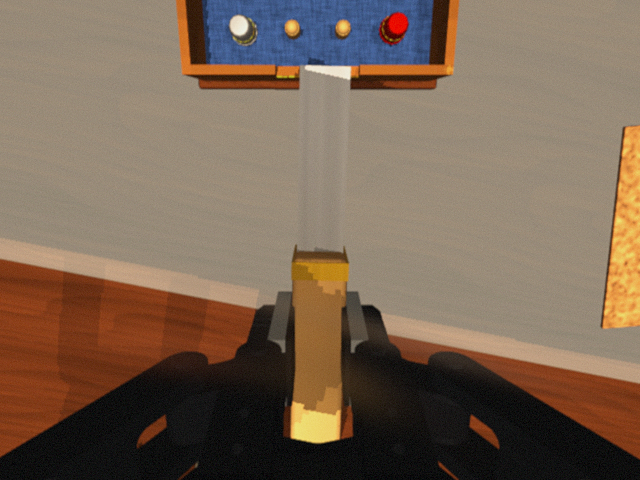

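The lid stays at about 95°. The red thimble shows at (397,22) in the wrist view, on the front-right peg. Now I measure its top.

```bash
python3 -c "
from h import *
for n in ('s11','t11','w11'):
    c=dict(np.load(f'pics/{n}.npz')); P=(cloud(c)-C)@Rc*1000
    hsv=cv2.cvtColor(c['frame'],cv2.COLOR_RGB2HSV); x,y,z=P[...,0],P[...,1],P[...,2]
    m=((hsv[...,0]<6)|(hsv[...,0]>172))&(hsv[...,1]>150)&(hsv[...,2]>60)&(abs(x+34)<20)&(abs(y+54)<20)
    q=P[m]; print(n,m.sum(),'max z',np.percentile(q[:,2],[50,80,90,98]).round(1)); 
    top=q[q[:,2]>np.percentile(q[:,2],90)-3]; print(len(top),top.mean(0).round(1), np.ptp(top,axis=0).round(1))
print('expect', cw([-34,-54,51]))
gotip(cw([-34,-54,100]),CY+np.pi,np.deg2rad(-60))
print(robot.get_obs()['joint_pos'])
"
```

```text
s11 56 max z [55.  58.4 59.1 60.7]
26 [-32.7 -54.2  58.2] [14.1 13.4  5.4]
t11 26 max z [57.2 59.5 60.2 60.7]
13 [-34.7 -55.3  59.2] [10.  10.4  3.4]
w11 548 max z [58.1 59.  59.5 60.3]
368 [-34.5 -51.8  58.6] [13.7 13.4  4.7]
expect [0.58807477 0.01057267 0.091     ]
t 10.28 shift cm [  5.4  -18.18   5.12] turn [-2.000e-03  1.571e+00 -2.719e+00] F [-0.4  0.1 -1. ] grip 0.178 norm 19.64
[-3.36476034e-02 -2.95440765e-01  1.82914244e+00  7.85786622e-05
  1.60883856e+00  1.32434442e+00]
```

Red top at ≈59 mm (8 mm proud) at (-34,-54), as expected. Flip the tool half a turn.

servo_tool:
  increments:
    - {"tx": 0, "ty": 0, "tz": 0, "ax": 0, "ay": 0, "az": -0.12, "fingers": 1}
    - {"tx": 0, "ty": 0, "tz": 0, "ax": 0, "ay": 0, "az": -0.12, "fingers": 1}
    - {"tx": 0, "ty": 0, "tz": 0, "ax": 0, "ay": 0, "az": -0.12, "fingers": 1}
    - {"tx": 0, "ty": 0, "tz": 0, "ax": 0, "ay": 0, "az": -0.12, "fingers": 1}
    - {"tx": 0, "ty": 0, "tz": 0, "ax": 0, "ay": 0, "az": -0.12, "fingers": 1}
    - {"tx": 0, "ty": 0, "tz": 0, "ax": 0, "ay": 0, "az": -0.12, "fingers": 1}
    - {"tx": 0, "ty": 0, "tz": 0, "ax": 0, "ay": 0, "az": -0.12, "fingers": 1}
    - {"tx": 0, "ty": 0, "tz": 0, "ax": 0, "ay": 0, "az": -0.12, "fingers": 1}

```text
time_s: 10.95
eef_pos: [0.4484, 0.0363, 0.264]
tcp_rot: [[0.924, -0.382, -0.004], [-0.382, -0.924, 0.0], [-0.004, 0.001, -1.0]]
contact_force: [0.2, -0.0, -0.8]
grip_width: 0.182
```

servo_tool:
  increments:
    - {"tx": 0, "ty": 0, "tz": 0, "ax": 0, "ay": 0, "az": -0.12, "fingers": 1}
    - {"tx": 0, "ty": 0, "tz": 0, "ax": 0, "ay": 0, "az": -0.12, "fingers": 1}
    - {"tx": 0, "ty": 0, "tz": 0, "ax": 0, "ay": 0, "az": -0.12, "fingers": 1}
    - {"tx": 0, "ty": 0, "tz": 0, "ax": 0, "ay": 0, "az": -0.12, "fingers": 1}
    - {"tx": 0, "ty": 0, "tz": 0, "ax": 0, "ay": 0, "az": -0.12, "fingers": 1}
    - {"tx": 0, "ty": 0, "tz": 0, "ax": 0, "ay": 0, "az": -0.12, "fingers": 1}
    - {"tx": 0, "ty": 0, "tz": 0, "ax": 0, "ay": 0, "az": -0.12, "fingers": 1}
    - {"tx": 0, "ty": 0, "tz": 0, "ax": 0, "ay": 0, "az": -0.12, "fingers": 1}

```text
time_s: 11.62
eef_pos: [0.4485, 0.0363, 0.264]
tcp_rot: [[0.843, 0.538, -0.004], [0.538, -0.843, 0.0], [-0.003, -0.002, -1.0]]
contact_force: [-0.3, 0.6, -0.9]
grip_width: 0.18
```

servo_tool:
  increments:
    - {"tx": 0, "ty": 0, "tz": 0, "ax": 0, "ay": 0, "az": -0.12, "fingers": 1}
    - {"tx": 0, "ty": 0, "tz": 0, "ax": 0, "ay": 0, "az": -0.12, "fingers": 1}
    - {"tx": 0, "ty": 0, "tz": 0, "ax": 0, "ay": 0, "az": -0.12, "fingers": 1}
    - {"tx": 0, "ty": 0, "tz": 0, "ax": 0, "ay": 0, "az": -0.12, "fingers": 1}
    - {"tx": 0, "ty": 0, "tz": 0, "ax": 0, "ay": 0, "az": -0.12, "fingers": 1}
    - {"tx": 0, "ty": 0, "tz": 0, "ax": 0, "ay": 0, "az": -0.12, "fingers": 1}
    - {"tx": 0, "ty": 0, "tz": 0, "ax": 0, "ay": 0, "az": -0.12, "fingers": 1}
    - {"tx": 0, "ty": 0, "tz": 0, "ax": 0, "ay": 0, "az": -0.12, "fingers": 1}

```text
time_s: 12.28
eef_pos: [0.4485, 0.0363, 0.264]
tcp_rot: [[0.043, 0.999, -0.004], [0.999, -0.043, 0.0], [0.0, -0.004, -1.0]]
contact_force: [0.9, 0.1, -0.1]
grip_width: 0.183
```

```bash
python3 -c "
from h import *
tipnow(); gotip(cw([-34,-54,150]),CY+np.pi,0);gotip(cw([-34,-54,110]),CY+np.pi,np.deg2rad(-60))
print(robot.get_obs()['joint_pos'].round(2))"
```

```text
tip case mm [-252.1   22.4  231.7] world [0.3588 0.0396 0.2717]
t 12.28 shift cm [ 0.33 22.76  8.03] turn [-0.004 -0.001 -0.254] F [ 0.9  0.1 -0.1] grip 0.183 norm 24.14
t 12.28 shift cm [-0.64 19.02  3.92] turn [-1.046  0.132 -0.23 ] F [ 0.9  0.1 -0.1] grip 0.183 norm 19.43
[-0.03 -0.29  1.83  0.    1.61 -1.56]
```

servo_tool:
  increments:
    - {"tx": 0, "ty": 0, "tz": 0, "ax": 0, "ay": 0, "az": -0.12, "fingers": 1}
    - {"tx": 0, "ty": 0, "tz": 0, "ax": 0, "ay": 0, "az": -0.13, "fingers": 1}
    - {"tx": 0, "ty": 0, "tz": 0, "ax": -0.12, "ay": 0, "az": 0, "fingers": 1}
    - {"tx": 0, "ty": 0, "tz": 0, "ax": -0.12, "ay": 0, "az": 0, "fingers": 1}
    - {"tx": 0, "ty": 0, "tz": 0, "ax": -0.12, "ay": 0, "az": 0, "fingers": 1}
    - {"tx": 0, "ty": 0, "tz": 0, "ax": -0.12, "ay": 0, "az": 0, "fingers": 1}
    - {"tx": 0, "ty": 0, "tz": 0, "ax": -0.12, "ay": 0, "az": 0, "fingers": 1}
    - {"tx": 0, "ty": 0, "tz": 0, "ax": -0.12, "ay": 0, "az": 0, "fingers": 1}

```text
time_s: 12.95
eef_pos: [0.4959, 0.0347, 0.2617]
tcp_rot: [[-0.201, 0.769, 0.607], [0.979, 0.15, 0.135], [0.013, 0.621, -0.783]]
contact_force: [0.6, 0.6, -1.7]
grip_width: 0.184
```

servo_tool:
  increments:
    - {"tx": 0, "ty": 0, "tz": 0, "ax": -0.12, "ay": 0, "az": 0, "fingers": 1}
    - {"tx": 0, "ty": 0, "tz": 0, "ax": -0.12, "ay": 0, "az": 0, "fingers": 1}
    - {"tx": 0, "ty": 0, "tz": 0, "ax": -0.09, "ay": 0, "az": 0, "fingers": 1}
    - {"tx": 0, "ty": 0, "tz": 0, "ax": 0, "ay": 0, "az": 0, "fingers": 1}
    - {"tx": 0, "ty": 0, "tz": 0, "ax": 0, "ay": 0, "az": 0, "fingers": 1}

```text
time_s: 13.37
eef_pos: [0.5573, 0.0269, 0.2604]
tcp_rot: [[-0.214, 0.561, 0.799], [0.976, 0.103, 0.19], [0.025, 0.821, -0.57]]
contact_force: [-0.3, -0.7, -2.4]
grip_width: 0.181
```

```bash
python3 -c "
from h import *
tipnow(); gotip(cw([-34,-54,110]),CY+np.pi,np.deg2rad(-60))
print(robot.get_obs()['joint_pos'].round(2),robot.get_obs()['eef_pos'])"
```

```text
tip case mm [-117.8  -30.6  150.8] world [0.5012 0.0159 0.1908]
t 13.37 shift cm [-2.32  1.49  8.43] turn [-0.083 -0.017 -0.018] F [-0.3 -0.7 -2.4] grip 0.181 norm 8.87
[-0.35 -0.89  2.5   0.69  0.79 -2.43] [0.55726223 0.0269339  0.2603655 ]
```

servo_tool:
  increments:
    - {"tx": -0.5, "ty": 0.8, "tz": 1, "ax": 0, "ay": 0, "az": 0, "fingers": 1}
    - {"tx": -0.5, "ty": 0.8, "tz": 1, "ax": 0, "ay": 0, "az": 0, "fingers": 1}
    - {"tx": -0.5, "ty": 0.8, "tz": 1, "ax": 0, "ay": 0, "az": 0, "fingers": 1}
    - {"tx": -0.5, "ty": 0.8, "tz": 1, "ax": 0, "ay": 0, "az": 0, "fingers": 1}
    - {"tx": 0, "ty": 0, "tz": 0, "ax": 0, "ay": 0, "az": 0, "fingers": 1}

```text
time_s: 13.78
eef_pos: [0.6121, 0.0197, 0.2633]
tcp_rot: [[-0.217, 0.561, 0.799], [0.976, 0.105, 0.192], [0.024, 0.821, -0.571]]
contact_force: [-0.5, -0.3, -1.0]
grip_width: 0.179
```

```bash
python3 -c "
from h import *
tipnow(); gotip(cw([-34,-54,110]),CY+np.pi,np.deg2rad(-60))
gotip(cw([-34,-54,110]),CY+np.pi,np.deg2rad(-45))
print(robot.get_obs()['joint_pos'].round(2),robot.get_obs()['eef_pos'])"
```

```text
tip case mm [-65.8 -49.4 153.8] world [0.556  0.0084 0.1938]
t 13.78 shift cm [-0.45 -1.75  4.35] turn [-0.084 -0.02  -0.016] F [-0.5 -0.3 -1. ] grip 0.179 norm 4.71
t 13.78 shift cm [-0.51 -2.05  6.68] turn [ 0.178 -0.022 -0.014] F [-0.5 -0.3 -1. ] grip 0.179 norm 7.01
[-0.31 -0.63  2.35  0.75  0.68 -2.51] [0.61207505 0.01970371 0.26332182]
```

```bash
python3 -c "
from h import *
gotip(cw([-34,-54,110]),.02+np.pi,np.deg2rad(-55))"
```

```text
t 13.78 shift cm [-1.56 -1.82  5.04] turn [ 0.001 -0.177  0.094] F [-0.5 -0.3 -1. ] grip 0.179 norm 5.58
```

servo_tool:
  increments:
    - {"tx": -0.5, "ty": 0, "tz": 0, "ax": 0, "ay": -0.03, "az": 0.016, "fingers": 1}
    - {"tx": -0.5, "ty": 0, "tz": 0, "ax": 0, "ay": -0.03, "az": 0.016, "fingers": 1}
    - {"tx": -0.3, "ty": 0, "tz": 0.5, "ax": 0, "ay": -0.03, "az": 0.016, "fingers": 1}
    - {"tx": -0.2, "ty": 0, "tz": 0.5, "ax": 0, "ay": -0.03, "az": 0.016, "fingers": 1}
    - {"tx": 0, "ty": 0, "tz": 0.5, "ax": 0, "ay": -0.03, "az": 0.016, "fingers": 1}
    - {"tx": 0, "ty": 0, "tz": 0.5, "ax": 0, "ay": -0.03, "az": 0.016, "fingers": 1}
    - {"tx": 0, "ty": 0, "tz": 0, "ax": 0, "ay": 0, "az": 0, "fingers": 1}
    - {"tx": 0, "ty": 0, "tz": 0, "ax": 0, "ay": 0, "az": 0, "fingers": 1}

```text
time_s: 14.45
eef_pos: [0.6301, 0.0073, 0.2525]
tcp_rot: [[-0.019, 0.571, 0.821], [1.0, 0.012, 0.015], [-0.001, 0.821, -0.571]]
contact_force: [-0.3, 0.3, -1.1]
grip_width: 0.18
```

```bash
python3 -c "
from h import *
tipnow(); gotip(cw([-34,-54,100]),.02+np.pi,np.deg2rad(-55))
print(robot.get_obs()['joint_pos'].round(2),robot.get_obs()['eef_pos'])"
```

```text
tip case mm [-49.9 -55.6 143. ] world [0.5729 0.0057 0.183 ]
t 14.45 shift cm [ 0.47 -2.66  3.74] turn [0.003 0.002 0.   ] F [-0.3  0.3 -1.1] grip 0.18 norm 4.62
[-0.15 -0.59  2.35  0.32  0.45 -1.96] [0.63005138 0.00733934 0.2525249 ]
```

servo_tool:
  increments:
    - {"tx": 0.1, "ty": -0.65, "tz": 0.9, "ax": 0, "ay": 0, "az": 0, "fingers": 1}
    - {"tx": 0.1, "ty": -0.65, "tz": 0.9, "ax": 0, "ay": 0, "az": 0, "fingers": 1}
    - {"tx": 0.1, "ty": -0.65, "tz": 0.9, "ax": 0, "ay": 0, "az": 0, "fingers": 1}
    - {"tx": 0.1, "ty": -0.65, "tz": 0.9, "ax": 0, "ay": 0, "az": 0, "fingers": 1}
    - {"tx": 0, "ty": 0, "tz": 0, "ax": 0, "ay": 0, "az": 0, "fingers": 1}
    - {"tx": 0, "ty": 0, "tz": 0, "ax": 0, "ay": 0, "az": 0, "fingers": 1}
    - {"tx": 0, "ty": 0, "tz": 0, "ax": 0, "ay": 0, "az": 0, "fingers": 1}
    - {"tx": 0, "ty": 0, "tz": 0, "ax": 0, "ay": 0, "az": 0, "fingers": 1}

```text
time_s: 15.12
eef_pos: [0.6464, 0.0097, 0.2143]
tcp_rot: [[-0.015, 0.566, 0.824], [1.0, 0.01, 0.012], [-0.001, 0.824, -0.566]]
contact_force: [0.2, 1.0, -0.7]
grip_width: 0.181
```

```bash
python3 -c "
from h import *
tipnow(); gotip(cw([-34,-54,75]),.02+np.pi,np.deg2rad(-55))
print(robot.get_obs()['joint_pos'].round(2),robot.get_obs()['eef_pos'])
snap('scene','s12');snap('top','t12');snap('wrist','w12')
a=cv2.imread('pics/s12.png'); cv2.imwrite('pics/s12z.png',cv2.resize(a[130:340,320:520],None,fx=2.8,fy=2.8))"
```

```text
tip case mm [-32.9 -56.6 104.5] world [0.5897 0.0082 0.1445]
t 15.12 shift cm [ 0.26 -2.53  1.62] turn [ 0.009  0.005 -0.002] F [ 0.2  1.  -0.7] grip 0.181 norm 3.01
[-0.13 -0.47  2.35  0.39  0.32 -2.03] [0.64643486 0.00968438 0.21431411]
```

View pics/s12z.png

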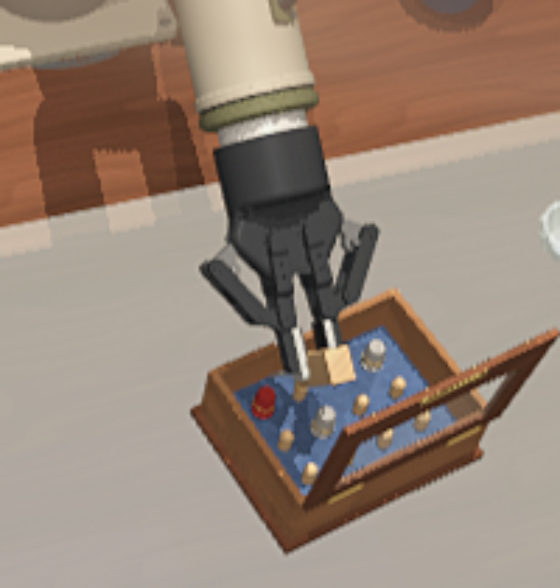

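View pics/w12.png

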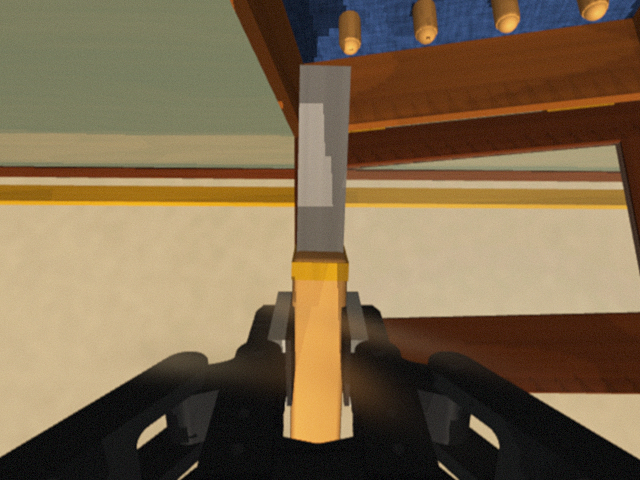

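The scene zoom shows the gripper above the case, blade angled down toward the red thimble (262,402). The wrist view shows the tip at (325,65), same place in the hand as before, so no slip. To stay away from the wrist singularity I reduce the tilt.

```bash
python3 -c "
from h import *
tipnow(); gotip(cw([-34,-54,80]),.02+np.pi,np.deg2rad(-44))
inhand('w12')"
```

```text
tip case mm [-32.9 -56.5 104.4] world [0.5897 0.0083 0.1444]
t 15.27 shift cm [ 0.25 -2.43  3.02] turn [ 0.201  0.005 -0.002] F [ 0.   1.1 -0.6] grip 0.181 norm 3.89
-120 -85 182 x [-4.2  2.7 11. ] z -1.2
-85 -70 2520 x [-4.4  3.2 10.9] z -1.8
-70 -55 2298 x [-4.9  2.9 10.5] z -2.8
-55 -42 1878 x [-5.3  2.6 10.2] z -3.8
-30 -28 266 x [-5.7  2.   9.8] z -5.1
tip y -85.47673474789455
```

servo_tool:
  increments:
    - {"tx": 0.1, "ty": -0.6, "tz": 0.75, "ax": 0.05, "ay": 0, "az": 0, "fingers": 1}
    - {"tx": 0.1, "ty": -0.6, "tz": 0.75, "ax": 0.05, "ay": 0, "az": 0, "fingers": 1}
    - {"tx": 0, "ty": -0.6, "tz": 0.75, "ax": 0.05, "ay": 0, "az": 0, "fingers": 1}
    - {"tx": 0, "ty": -0.6, "tz": 0.75, "ax": 0.05, "ay": 0, "az": 0, "fingers": 1}
    - {"tx": 0, "ty": 0, "tz": 0, "ax": 0, "ay": 0, "az": 0, "fingers": 1}
    - {"tx": 0, "ty": 0, "tz": 0, "ax": 0, "ay": 0, "az": 0, "fingers": 1}
    - {"tx": 0, "ty": 0, "tz": 0, "ax": 0, "ay": 0, "az": 0, "fingers": 1}

```text
time_s: 15.85
eef_pos: [0.6545, 0.0121, 0.1758]
tcp_rot: [[-0.015, 0.718, 0.695], [1.0, 0.012, 0.01], [-0.001, 0.696, -0.718]]
contact_force: [0.4, -0.0, -1.0]
grip_width: 0.182
```

```bash
python3 -c "
from h import *
tipnow(); gotip(cw([-34,-54,64]),.02+np.pi,np.deg2rad(-44))
print(robot.get_obs()['joint_pos'].round(2))
snap('scene','s13');snap('top','t13')
a=cv2.imread('pics/s13.png'); cv2.imwrite('pics/s13z.png',cv2.resize(a[200:340,360:500],None,fx=4.2,fy=4.2))
a=cv2.imread('pics/t13.png'); cv2.imwrite('pics/t13z.png',cv2.resize(a[110:240,150:290],None,fx=4.2,fy=4.2))"
```

```text
tip case mm [-37.1 -53.4  78.7] world [0.5849 0.0105 0.1187]
t 15.85 shift cm [ 0.03 -0.8   1.28] turn [ 0.001  0.004 -0.003] F [ 0.4 -0.  -1. ] grip 0.182 norm 1.51
[-0.11 -0.3   2.19  0.18  0.49 -1.82]
```

View pics/s13z.png

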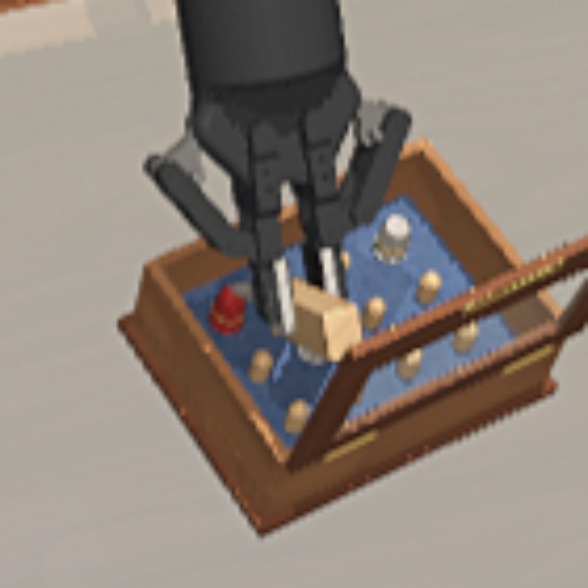

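View pics/t13z.png

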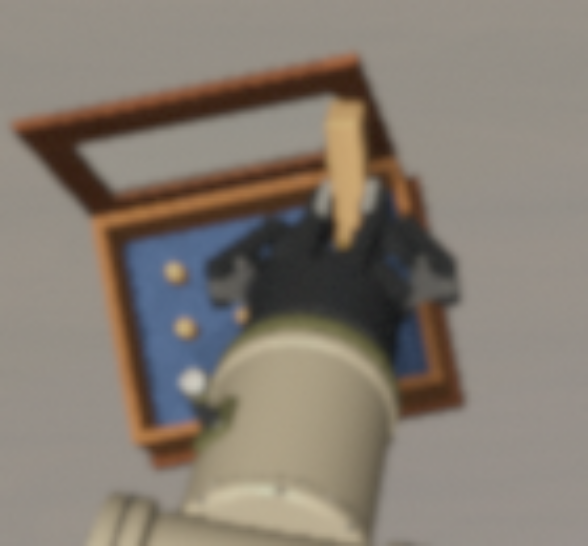

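The handle's rear end would come close to the lid at this tilt (top view, handle end (345,105)), so I steepen slightly, to 49°, before going down.

```bash
python3 -c "
from h import *
gotip(cw([-35,-54,70]),.02+np.pi,np.deg2rad(-49.5))"
```

```text
t 15.95 shift cm [ 0.01 -0.4  -0.07] turn [-0.095  0.004 -0.003] F [-0.4  0.6 -0.7] grip 0.18 norm 0.4
```

servo_tool:
  increments:
    - {"tx": 0, "ty": -0.2, "tz": 0, "ax": -0.05, "ay": 0, "az": 0, "fingers": 1}
    - {"tx": 0, "ty": -0.2, "tz": -0.1, "ax": -0.05, "ay": 0, "az": 0, "fingers": 1}
    - {"tx": 0, "ty": 0, "tz": 0, "ax": 0, "ay": 0, "az": 0, "fingers": 1}
    - {"tx": 0, "ty": 0, "tz": 0, "ax": 0, "ay": 0, "az": 0, "fingers": 1}
    - {"tx": 0, "ty": 0, "tz": 0, "ax": 0, "ay": 0, "az": 0, "fingers": 1}

```text
time_s: 16.37
eef_pos: [0.6512, 0.0118, 0.1742]
tcp_rot: [[-0.015, 0.646, 0.763], [1.0, 0.011, 0.011], [-0.001, 0.763, -0.646]]
contact_force: [-0.6, -0.1, -0.3]
grip_width: 0.184
```

```bash
python3 -c "
from h import *
tipnow(); gotip(cw([-35,-54,62]),.02+np.pi,np.deg2rad(-49.5))
print(robot.get_obs()['joint_pos'].round(2))"
```

```text
tip case mm [-34.5 -54.2  70.5] world [0.5876 0.0103 0.1105]
t 16.37 shift cm [ 0.03 -0.69  0.54] turn [ 0.004  0.005 -0.002] F [-0.6 -0.1 -0.3] grip 0.184 norm 0.88
[-0.12 -0.35  2.28  0.29  0.36 -1.93]
```

servo_tool:
  increments:
    - {"tx": 0, "ty": -0.23, "tz": 0.19, "ax": 0, "ay": 0, "az": 0, "fingers": 1}
    - {"tx": 0, "ty": -0.23, "tz": 0.19, "ax": 0, "ay": 0, "az": 0, "fingers": 1}
    - {"tx": 0, "ty": -0.23, "tz": 0.19, "ax": 0, "ay": 0, "az": 0, "fingers": 1}
    - {"tx": 0, "ty": 0, "tz": 0, "ax": 0, "ay": 0, "az": 0, "fingers": 1}
    - {"tx": 0, "ty": 0, "tz": 0, "ax": 0, "ay": 0, "az": 0, "fingers": 1}

```text
time_s: 16.78
eef_pos: [0.6507, 0.012, 0.1639]
tcp_rot: [[-0.015, 0.647, 0.762], [1.0, 0.011, 0.011], [-0.001, 0.762, -0.647]]
contact_force: [0.1, -0.7, -0.6]
grip_width: 0.182
```

```bash
python3 -c "
from h import *
tipnow(); gotip(cw([-35,-54,52]),.02+np.pi,np.deg2rad(-49.5))
print(robot.get_obs()['joint_pos'].round(2))
snap('scene','s14')
a=cv2.imread('pics/s14.png'); cv2.imwrite('pics/s14z.png',cv2.resize(a[200:340,360:500],None,fx=4.2,fy=4.2))"
```

```text
tip case mm [-35.  -53.9  60.3] world [0.5871 0.0104 0.1003]
t 16.78 shift cm [ 0.02 -0.64  0.56] turn [ 0.003  0.004 -0.002] F [ 0.1 -0.7 -0.6] grip 0.182 norm 0.85
[-0.12 -0.33  2.29  0.31  0.33 -1.95]
```

View pics/s14z.png

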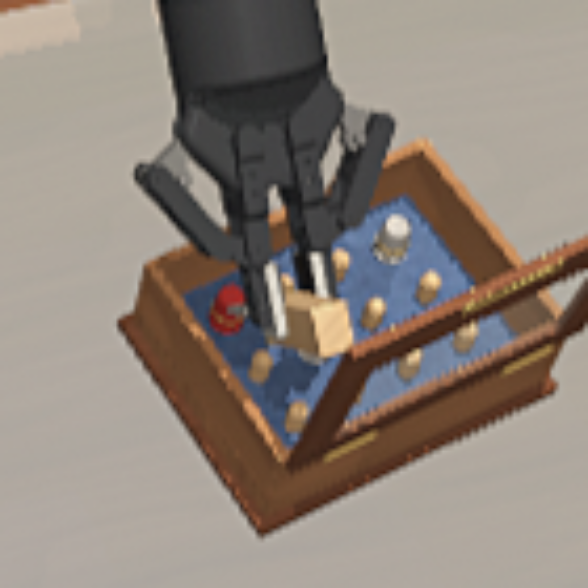

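```bash
python3 -c "
from h import *
c=dict(np.load('pics/s14.npz'))
o=robot.get_obs(); R=np.array(o['tcp_rot'])
a=c['frame'][255:295,395:450,::-1]; z=cv2.resize(a,None,fx=14,fy=14,interpolation=cv2.INTER_NEAREST)
def mk(w,col):
    u,v=proj(c,w); print(u,v); cv2.circle(z,(int((u-395+.5)*14),int((v-255+.5)*14)),5,col,-1)
for dx in (-.008,.008): mk(o['eef_pos']+R@(TIP+[dx,0,0]),(0,255,0))
for dx in (-.008,.008): mk(o['eef_pos']+R@(TIP+[dx,.03,0]),(255,255,0))
mk(cw([-34,-54,59]),(255,0,255))
cv2.imwrite('pics/s14zz.png',z)"
```

```text
411.1764207951034 270.28479015169074
417.9055199281025 268.63510422906506
415.8702711208071 272.11978206636337
422.7545056319501 270.4254757600598
414.64505500535176 270.1084848766324
```

View pics/s14zz.png

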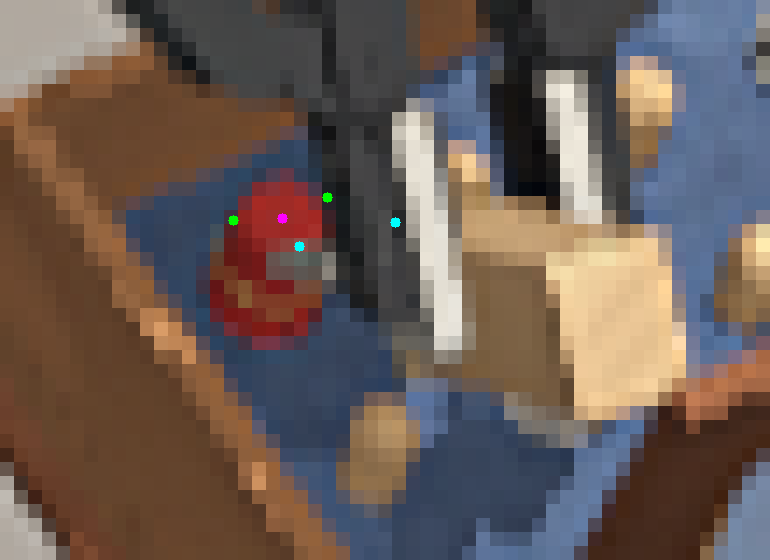

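```bash
python3 -c "
from h import *
for n in ('w3','w4','w5','w11','w12'):
    c=dict(np.load(f'pics/{n}.npz')); r=c['range_z']
    print(n,[round(float(np.median(r[v-2:v+3,315:332])),4) for v in (85,120,160,200,235,275,310)], 'cam R z',np.array(c['R'])[2].round(3),'pos',(-np.array(c['R']).T@c['t']).round(4))
    f=cv2.cvtColor(c['frame'],cv2.COLOR_RGB2GRAY).astype(int)
c=snap('wrist','w14'); o=robot.get_obs(); 
r=c['range_z'];print('w14',[round(float(np.median(r[v-2:v+3,315:332])),4) for v in (85,120,160,200,235,275,310)])
pos=-np.array(c['R']).T@c['t']; T=np.array(o['tcp_rot']); print('cam in tool',T.T@(pos-o['eef_pos'])*1000,(T.T@np.array(c['R']).T).round(3))
c=dict(np.load('pics/w4.npz')); print(robot.get_obs()['contact_force'])
"
```

```text
w3 [0.1265, 0.1294, 0.1327, 0.1363, 0.1399, 0.1323, 0.136] cam R z [-0.272 -0.076 -0.959] pos [ 0.5653 -0.2512  0.2939]
w4 [0.1266, 0.1293, 0.1326, 0.1364, 0.1398, 0.1324, 0.1361] cam R z [-0.274 -0.074 -0.959] pos [ 0.5646 -0.2507  0.2916]
w5 [0.1262, 0.1293, 0.1326, 0.1365, 0.1398, 0.1323, 0.136] cam R z [-0.278 -0.06  -0.959] pos [0.5088 0.0496 0.2443]
w11 [0.1333, 0.1355, 0.1382, 0.1411, 0.1437, 0.1358, 0.1384] cam R z [-0.277 -0.06  -0.959] pos [0.5201 0.0526 0.4097]
w12 [0.1332, 0.1354, 0.1383, 0.1412, 0.1437, 0.1357, 0.1384] cam R z [ 0.951  0.014 -0.308] pos [0.488  0.0086 0.2358]
w14 [0.1331, 0.1355, 0.1382, 0.141, 0.1436, 0.1355, 0.1385]
cam in tool [   1.24847876  -72.25405566 -142.82070195] [[ 1.    -0.     0.   ]
 [ 0.     0.959  0.284]
 [-0.    -0.284  0.959]]
[ 0.12771525  0.17635968 -1.05211168]
```

View pics/w14.png

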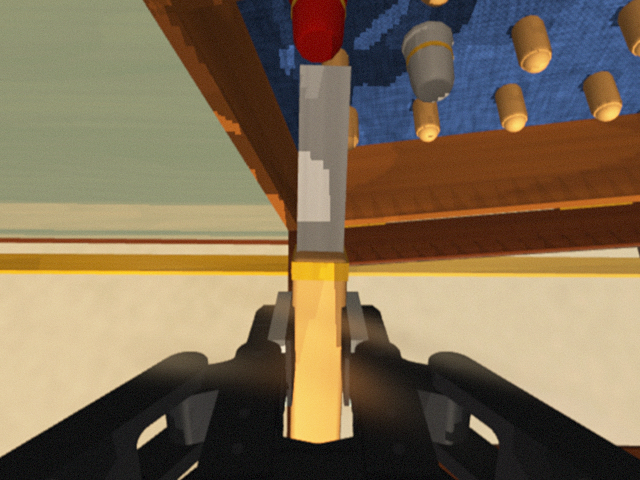

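The wrist view shows the tip at (325,66) short of the red thimble (318,50): levering turned the blade about 3.5° in the grip. I re-measure the tip in the tool frame from this picture.

```bash
python3 -c "
from h import *
o=robot.get_obs(); T=np.array(o['tcp_rot'])
for n in ('w14',):
    c=dict(np.load(f'pics/{n}.npz')); Q=(cloud(c)-o['eef_pos'])@T*1000
    for u,v in [(303,69),(325,69),(346,69),(325,120),(325,240),(320,280)]: print(n,u,v,Q[v,u].round(1))
    P=(cloud(c)-C)@Rc*1000
    hsv=cv2.cvtColor(c['frame'],cv2.COLOR_RGB2HSV); m=((hsv[...,0]<6)|(hsv[...,0]>172))&(hsv[...,1]>150)&(hsv[...,2]>60)
    k,l,st,ce=cv2.connectedComponentsWithStats(m.astype(np.uint8)); i=1+np.argmax(st[1:,4]); print(st[i]); q=P[l==i]
    print('red case z',np.percentile(q[:,2],[50,90,98]), 'top mean',q[q[:,2]>np.percentile(q[:,2],97)-2].mean(0))
    for u,v in [(325,69),(320,52),(318,56),(310,50)]: print(u,v,P[v,u].round(1))
"
```

```text
w14 303 69 [ -3.3 -85.2  -1.5]
w14 325 69 [  3.6 -85.1  -1.8]
w14 346 69 [ 10.1 -85.1  -1.9]
w14 325 120 [  3.6 -69.8  -2.2]
w14 325 240 [  3.8 -30.6  -5.9]
w14 320 280 [  2.  -20.1 -15.9]
[ 292    0   53   63 2827]
red case z [nan nan nan] top mean [nan nan nan]
325 69 [-26.9 -51.4  60.7]
320 52 [-31.9 -52.1  58.7]
318 56 [-30.2 -53.   58.3]
310 50 [-33.2 -54.9  58.7]<string>:10: RuntimeWarning: Mean of empty slice.
  ret = um.true_divide(
```

```bash
python3 -c "
from h import *
c=dict(np.load('pics/w14.npz')); P=(cloud(c)-C)@Rc*1000
for v in range(2,64,5): print(v,P[v,300:344:7].round(1).tolist() if 0 else P[v,318].round(1))
T=np.array(robot.get_obs()['tcp_rot'])
for d in ([0,0,6],[-8.5,-2,0],[0,0,-1]): print(d,(T.T@Rc@np.array(d)/10).round(3))
"
```

```text
2 [-42.5 -50.6  50.8]
7 [-42.7 -50.5  53.1]
12 [-41.7 -50.8  53.8]
17 [-41.5 -50.8  55.7]
22 [-41.4 -50.8  57.5]
27 [-41.1 -50.9  59.2]
32 [-38.4 -51.4  57.9]
37 [-37.8 -51.5  59.2]
42 [-36.  -51.9  59.1]
47 [-34.2 -52.2  59.1]
52 [-32.1 -52.6  58.8]
57 [-30.8 -52.9  59.4]
62 [  0.5 -59.1  27.9]
[0, 0, 6] [-0.001  0.458 -0.388]
[-8.5, -2, 0] [-0.362 -0.514 -0.606]
[0, 0, -1] [ 0.    -0.076  0.065]
```

```bash
python3 -c "
from h import *
T=np.array(robot.get_obs()['tcp_rot'])
for d in ([0,0,5],[-9.5,-.8,0],[0,0,-1]): print(d,(T.T@Rc@np.array(d)/10).round(3))
"
```

```text
[0, 0, 5] [-0.001  0.381 -0.323]
[-9.5, -0.8, 0] [-0.263 -0.593 -0.699]
[0, 0, -1] [ 0.    -0.076  0.065]
```

servo_tool:
  increments:
    - {"tx": 0, "ty": 0.4, "tz": -0.3, "ax": 0, "ay": 0, "az": 0, "fingers": 1}
    - {"tx": 0, "ty": 0, "tz": 0, "ax": 0, "ay": 0, "az": 0, "fingers": 1}
    - {"tx": -0.13, "ty": -0.3, "tz": -0.35, "ax": 0, "ay": 0, "az": 0, "fingers": 1}
    - {"tx": -0.13, "ty": -0.3, "tz": -0.35, "ax": 0, "ay": 0, "az": 0, "fingers": 1}
    - {"tx": 0, "ty": 0, "tz": 0, "ax": 0, "ay": 0, "az": 0, "fingers": 1}
    - {"tx": 0, "ty": 0, "tz": 0, "ax": 0, "ay": 0, "az": 0, "fingers": 1}
    - {"tx": 0, "ty": 0, "tz": 0, "ax": 0, "ay": 0, "az": 0, "fingers": 1}

```text
time_s: 17.47
eef_pos: [0.6419, 0.0091, 0.1696]
tcp_rot: [[-0.015, 0.646, 0.763], [1.0, 0.011, 0.011], [-0.001, 0.763, -0.646]]
contact_force: [0.3, 0.3, -0.6]
grip_width: 0.181
```

```bash
python3 -c "
from h import *
print(robot.get_obs()['joint_pos'].round(2),robot.get_obs()['contact_force'])
tipnow()
c=snap('wrist','w15'); P=(cloud(c)-C)@Rc*1000
print(P[70,325].round(1),P[69,303].round(1),P[69,346].round(1))
snap('scene','s15'); c=dict(np.load('pics/s15.npz')); a=c['frame'][255:295,395:450,::-1]; cv2.imwrite('pics/s15zz.png',cv2.resize(a,None,fx=12,fy=12,interpolation=cv2.INTER_CUBIC))"
```

```text
[-0.13 -0.37  2.31  0.31  0.36 -1.96] [ 0.27862544  0.26888363 -0.58771779]
tip case mm [-44.1 -54.9  65.9] world [0.5784 0.0076 0.1059]
[-35.9 -52.4  66.1] [-38.4 -58.9  66.8] [-34. -46.  65.]
```

View pics/w15.png

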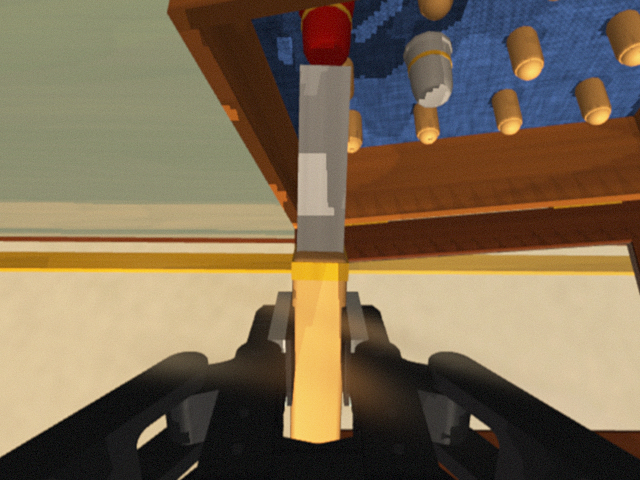

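View pics/s15zz.png

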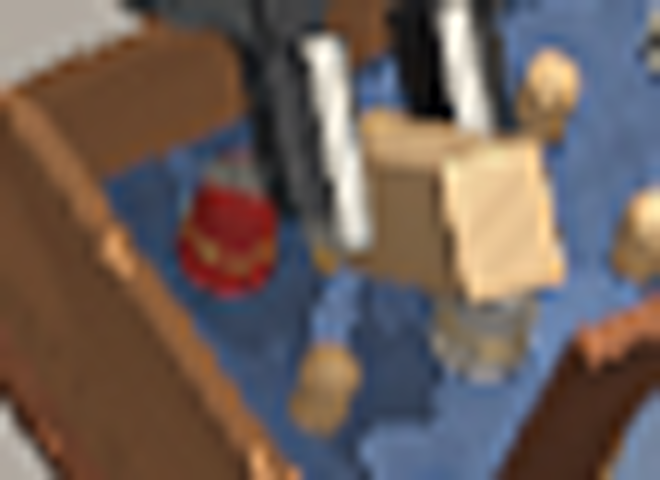

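Tip (325,66) is now aligned with the red thimble (327,40) in the wrist view, and the steel covers the thimble's top in the scene view. Push straight down, watching the force.

servo_tool:
  increments:
    - {"tx": 0, "ty": -0.15, "tz": 0.13, "ax": 0, "ay": 0, "az": 0, "fingers": 1}
    - {"tx": 0, "ty": -0.15, "tz": 0.13, "ax": 0, "ay": 0, "az": 0, "fingers": 1}
    - {"tx": 0, "ty": -0.15, "tz": 0.13, "ax": 0, "ay": 0, "az": 0, "fingers": 1}
    - {"tx": 0, "ty": -0.15, "tz": 0.13, "ax": 0, "ay": 0, "az": 0, "fingers": 1}
    - {"tx": 0, "ty": 0, "tz": 0, "ax": 0, "ay": 0, "az": 0, "fingers": 1}
    - {"tx": 0, "ty": 0, "tz": 0, "ax": 0, "ay": 0, "az": 0, "fingers": 1}

```text
time_s: 18.07
eef_pos: [0.6423, 0.0092, 0.1618]
tcp_rot: [[-0.015, 0.646, 0.763], [1.0, 0.011, 0.011], [-0.001, 0.763, -0.646]]
contact_force: [0.3, 0.6, 2.1]
grip_width: 0.179
```

```bash
python3 -c "
from h import *
print(robot.get_obs()['joint_pos'].round(2),robot.get_obs()['contact_force'])
tipnow()
c=snap('wrist','w16'); P=(cloud(c)-C)@Rc*1000
print(P[70,325].round(1),P[50,325].round(1),P[60,325].round(1))"
```

```text
[-0.13 -0.36  2.31  0.33  0.34 -1.98] [0.27372201 0.57817389 2.14447498]
tip case mm [-43.7 -54.9  58.1] world [0.5788 0.0076 0.0981]
[-34.9 -52.5  57.7] [-40.2 -51.6  55.1] [-37.  -52.1  55.8]
```

View pics/w16.png

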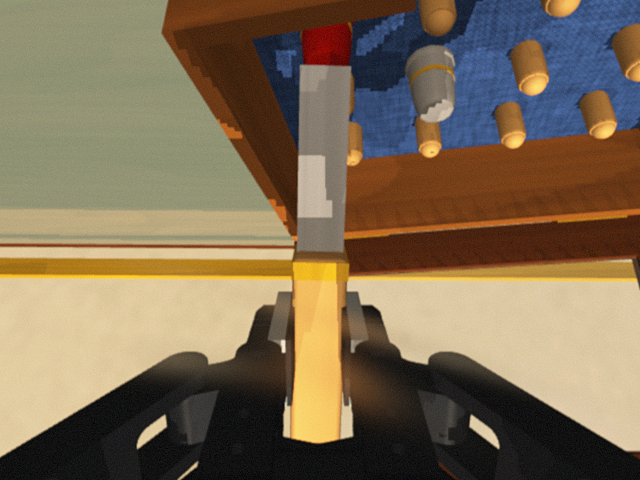

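Contact at ~3 N; the thimble is descending (top ≈55.5 mm). Continue.

servo_tool:
  increments:
    - {"tx": 0, "ty": -0.11, "tz": 0.1, "ax": 0, "ay": 0, "az": 0, "fingers": 1}
    - {"tx": 0, "ty": -0.11, "tz": 0.1, "ax": 0, "ay": 0, "az": 0, "fingers": 1}
    - {"tx": 0, "ty": -0.11, "tz": 0.1, "ax": 0, "ay": 0, "az": 0, "fingers": 1}
    - {"tx": 0, "ty": 0, "tz": 0, "ax": 0, "ay": 0, "az": 0, "fingers": 1}
    - {"tx": 0, "ty": 0, "tz": 0, "ax": 0, "ay": 0, "az": 0, "fingers": 1}

```text
time_s: 18.53
eef_pos: [0.6425, 0.0091, 0.1574]
tcp_rot: [[-0.015, 0.646, 0.763], [1.0, 0.011, 0.011], [-0.001, 0.763, -0.646]]
contact_force: [1.3, 0.1, 3.8]
grip_width: 0.181
```

```bash
python3 -c "
from h import *
print(robot.get_obs()['contact_force'])
tipnow()
c=snap('wrist','w17'); P=(cloud(c)-C)@Rc*1000
print(P[70,325].round(1),P[50,325].round(1),P[60,325].round(1)); print(robot.get_obs()['contact_force']); tipnow()"
```

```text
[1.30883153 0.09549602 3.84578638]
tip case mm [-43.5 -55.   53.6] world [0.579  0.0076 0.0936]
[-35.1 -52.5  53.6] [-40.4 -51.6  51. ] [-36.5 -52.3  50.9]
[1.07664241 0.72887412 3.17697943]
tip case mm [-43.5 -55.   53.7] world [0.579  0.0076 0.0937]
```

servo_tool:
  increments:
    - {"tx": 0, "ty": -0.08, "tz": 0.06, "ax": 0, "ay": 0, "az": 0, "fingers": 1}
    - {"tx": 0, "ty": -0.08, "tz": 0.06, "ax": 0, "ay": 0, "az": 0, "fingers": 1}
    - {"tx": 0, "ty": 0, "tz": 0, "ax": 0, "ay": 0, "az": 0, "fingers": 1}
    - {"tx": 0, "ty": 0, "tz": 0, "ax": 0, "ay": 0, "az": 0, "fingers": 1}

```text
time_s: 18.92
eef_pos: [0.6431, 0.009, 0.1568]
tcp_rot: [[-0.015, 0.644, 0.765], [1.0, 0.011, 0.01], [-0.001, 0.765, -0.644]]
contact_force: [-0.0, 0.7, 8.4]
grip_width: 0.183
```

```bash
python3 -c "
from h import *
tipnow()
c=snap('wrist','w18'); P=(cloud(c)-C)@Rc*1000
print(P[70,325].round(1),P[50,325].round(1),P[60,325].round(1)); print(robot.get_obs()['contact_force']); tipnow()"
```

```text
tip case mm [-42.8 -55.3  52.9] world [0.5798 0.0075 0.0929]
[-35.7 -52.6  54.3] [-40.9 -51.6  51.7] [-36.3 -52.4  50.8]
[-0.12823436  1.08411445  8.54319336]
tip case mm [-42.8 -55.3  52.9] world [0.5798 0.0075 0.0929]
```

servo_tool:
  increments:
    - {"tx": 0, "ty": -0.08, "tz": 0.06, "ax": 0, "ay": 0, "az": 0, "fingers": 1}
    - {"tx": 0, "ty": 0, "tz": 0, "ax": 0, "ay": 0, "az": 0, "fingers": 1}
    - {"tx": 0, "ty": 0, "tz": 0, "ax": 0, "ay": 0, "az": 0, "fingers": 1}

```text
time_s: 19.22
eef_pos: [0.6434, 0.009, 0.1565]
tcp_rot: [[-0.015, 0.643, 0.765], [1.0, 0.011, 0.01], [-0.002, 0.766, -0.643]]
contact_force: [-0.6, 0.6, 10.5]
grip_width: 0.178
```

servo_tool:
  increments:
    - {"tx": 0, "ty": 0.4, "tz": -0.35, "ax": 0, "ay": 0, "az": 0, "fingers": 1}
    - {"tx": 0, "ty": 0.8, "tz": -0.7, "ax": 0, "ay": 0, "az": 0, "fingers": 1}
    - {"tx": 0, "ty": 1.2, "tz": -1, "ax": 0, "ay": 0, "az": 0, "fingers": 1}
    - {"tx": 0, "ty": 1.5, "tz": -1.3, "ax": 0, "ay": 0, "az": 0, "fingers": 1}
    - {"tx": 0, "ty": 1.5, "tz": -1.3, "ax": 0, "ay": 0, "az": 0, "fingers": 1}
    - {"tx": 0, "ty": 1.5, "tz": -1.3, "ax": 0.05, "ay": 0, "az": 0, "fingers": 1}
    - {"tx": 0, "ty": 1, "tz": -1, "ax": 0.1, "ay": 0, "az": 0, "fingers": 1}
    - {"tx": 0, "ty": 0, "tz": 0, "ax": 0.1, "ay": 0, "az": 0, "fingers": 1}

```text
time_s: 19.88
eef_pos: [0.6403, 0.0086, 0.2624]
tcp_rot: [[-0.014, 0.816, 0.578], [1.0, 0.013, 0.006], [-0.003, 0.578, -0.816]]
contact_force: [0.4, -0.4, 0.6]
grip_width: 0.182
```

```bash
python3 -c "
from h import *
tipnow(); print(robot.get_obs()['joint_pos'].round(2))
for n in ('scene','wrist'):
    c=snap(n,n[0]+'19'); P=(cloud(c)-C)@Rc*1000
    hsv=cv2.cvtColor(c['frame'],cv2.COLOR_RGB2HSV); x,y,z=P[...,0],P[...,1],P[...,2]
    m=((hsv[...,0]<6)|(hsv[...,0]>172))&(hsv[...,1]>150)&(hsv[...,2]>60)&(abs(x+34)<16)&(abs(y+54)<16)
    s=(hsv[...,1]<50)&(hsv[...,2]>90)&(np.hypot(x,y+18)<8)&(z<70)
    s2=(hsv[...,1]<50)&(hsv[...,2]>90)&(np.hypot(x+34,y-54)<8)&(z<70)
    for k in (m,s,s2):
        if k.sum()>5: print(n,k.sum(),np.percentile(P[k][:,2],[50,80,90,98]).round(1))
a=cv2.imread('pics/s19.png'); cv2.imwrite('pics/s19z.png',cv2.resize(a[150:340,340:520],None,fx=3.1,fy=3.1))"
```

```text
tip case mm [-59.3 -52.2 176.5] world [0.5629 0.007  0.2165]
[-0.1  -0.33  1.98  0.09  0.88 -1.72]
scene 57 [49.  51.8 53.4 54. ]
scene 38 [49.7 52.1 53.4 54.9]
scene 35 [50.5 52.5 53.1 55.2]
wrist 216 [51.  51.7 52.  52.5]
```

View pics/s19z.png

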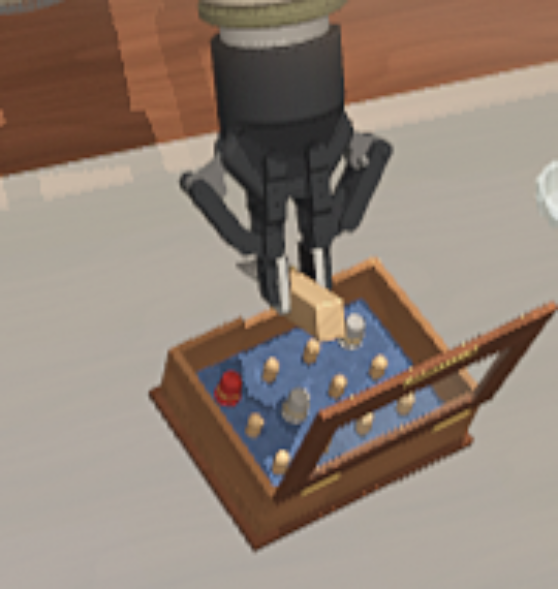

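The red thimble's top is now as high as the silver ones, and the lid is unchanged at the same place. Back away and straighten the tool.

servo_tool:
  increments:
    - {"tx": 0, "ty": -2, "tz": -2.2, "ax": 0, "ay": 0, "az": 0, "fingers": 1}
    - {"tx": 0, "ty": -2.4, "tz": -1.9, "ax": 0, "ay": 0, "az": 0, "fingers": 1}
    - {"tx": 0, "ty": -2.4, "tz": -1.9, "ax": 0.1, "ay": 0, "az": 0, "fingers": 1}
    - {"tx": 0, "ty": -2.4, "tz": -1.2, "ax": 0.1, "ay": 0, "az": 0, "fingers": 1}
    - {"tx": 0, "ty": -1, "tz": 0, "ax": 0.1, "ay": 0, "az": 0, "fingers": 1}
    - {"tx": 0, "ty": 0, "tz": 0, "ax": 0.1, "ay": 0, "az": 0, "fingers": 1}
    - {"tx": 0, "ty": 0, "tz": 0, "ax": 0.1, "ay": 0, "az": 0, "fingers": 1}
    - {"tx": 0, "ty": 0, "tz": 0, "ax": 0.11, "ay": 0, "az": 0, "fingers": 1}

```text
time_s: 20.65
eef_pos: [0.5137, 0.0076, 0.2618]
tcp_rot: [[-0.016, 1.0, 0.005], [1.0, 0.016, -0.0], [-0.001, 0.005, -1.0]]
contact_force: [0.1, 0.2, -0.4]
grip_width: 0.182
```

```bash
python3 -c "
from h import *
go([.50,0,.28],toolR(.265)); print(robot.get_obs()['joint_pos'].round(2), robot.get_obs()['eef_pos'])
"
```

```text
t 20.65 shift cm [-0.74 -1.38 -1.83] turn [ 2.000e-03 -6.000e-03  2.893e+00] F [ 0.1  0.2 -0.4] grip 0.182 norm 2.41
[-0.08 -0.12  1.68 -0.    1.57 -1.67] [0.51371502 0.00764672 0.2617718 ]
```

servo_tool:
  increments:
    - {"tx": -3, "ty": -0.2, "tz": 0, "ax": 0, "ay": 0, "az": 0.05, "fingers": 1}
    - {"tx": -3, "ty": -0.2, "tz": 0, "ax": 0, "ay": 0, "az": 0, "fingers": 1}
    - {"tx": -3, "ty": -0.2, "tz": 0, "ax": 0, "ay": 0, "az": 0, "fingers": 1}
    - {"tx": -3, "ty": -0.2, "tz": 0, "ax": 0, "ay": 0, "az": 0, "fingers": 1}
    - {"tx": -3, "ty": -0.2, "tz": 0, "ax": 0, "ay": 0, "az": 0, "fingers": 1}
    - {"tx": -3, "ty": -0.2, "tz": 0, "ax": 0, "ay": 0, "az": 0, "fingers": 1}
    - {"tx": -3, "ty": -0.2, "tz": 0, "ax": 0, "ay": 0, "az": 0, "fingers": 1}
    - {"tx": -3, "ty": -0.2, "tz": 0, "ax": 0, "ay": 0, "az": 0, "fingers": 1}

```text
time_s: 21.32
eef_pos: [0.4905, -0.2326, 0.2605]
tcp_rot: [[0.034, 0.999, 0.007], [0.999, -0.034, 0.001], [0.001, 0.007, -1.0]]
contact_force: [0.3, -0.9, -1.5]
grip_width: 0.185
```

servo_tool:
  increments:
    - {"tx": -2, "ty": 0, "tz": 0, "ax": 0, "ay": 0, "az": 0.12, "fingers": 1}
    - {"tx": 0, "ty": 0, "tz": 0, "ax": 0, "ay": 0, "az": 0.12, "fingers": 1}
    - {"tx": 0, "ty": 0, "tz": 0, "ax": 0, "ay": 0, "az": 0.12, "fingers": 1}
    - {"tx": 0, "ty": 0, "tz": 0, "ax": 0, "ay": 0, "az": 0.12, "fingers": 1}
    - {"tx": 0, "ty": 0, "tz": 0, "ax": 0, "ay": 0, "az": 0.12, "fingers": 1}
    - {"tx": 0, "ty": 0, "tz": 0, "ax": 0, "ay": 0, "az": 0.12, "fingers": 1}
    - {"tx": 0, "ty": 0, "tz": 0, "ax": 0, "ay": 0, "az": 0.12, "fingers": 1}
    - {"tx": 0, "ty": 0, "tz": 0, "ax": 0, "ay": 0, "az": 0.12, "fingers": 1}

```text
time_s: 21.98
eef_pos: [0.4902, -0.2512, 0.2604]
tcp_rot: [[0.841, 0.54, 0.007], [0.54, -0.841, 0.001], [0.006, 0.003, -1.0]]
contact_force: [0.9, -0.5, -1.0]
grip_width: 0.179
```

servo_tool:
  increments:
    - {"tx": 0, "ty": 0, "tz": 0, "ax": 0, "ay": 0, "az": 0.12, "fingers": 1}
    - {"tx": 0, "ty": 0, "tz": 0, "ax": 0, "ay": 0, "az": 0.12, "fingers": 1}
    - {"tx": 0, "ty": 0, "tz": 0, "ax": 0, "ay": 0, "az": 0.12, "fingers": 1}
    - {"tx": 0, "ty": 0, "tz": 0, "ax": 0, "ay": 0, "az": 0.12, "fingers": 1}
    - {"tx": 0, "ty": 0, "tz": 0, "ax": 0, "ay": 0, "az": 0.12, "fingers": 1}
    - {"tx": 0, "ty": 0, "tz": 0, "ax": 0, "ay": 0, "az": 0.12, "fingers": 1}
    - {"tx": 0, "ty": 0, "tz": 0, "ax": 0, "ay": 0, "az": 0.12, "fingers": 1}
    - {"tx": 0, "ty": 0, "tz": 0, "ax": 0, "ay": 0, "az": 0.12, "fingers": 1}

```text
time_s: 22.65
eef_pos: [0.4902, -0.2511, 0.2604]
tcp_rot: [[0.925, -0.379, 0.007], [-0.379, -0.925, 0.001], [0.006, -0.003, -1.0]]
contact_force: [-1.0, 0.0, -0.5]
grip_width: 0.184
```

servo_tool:
  increments:
    - {"tx": 0, "ty": 0, "tz": 0, "ax": 0, "ay": 0, "az": 0.12, "fingers": 1}
    - {"tx": 0, "ty": 0, "tz": 0, "ax": 0, "ay": 0, "az": 0.12, "fingers": 1}
    - {"tx": 0, "ty": 0, "tz": 0, "ax": 0, "ay": 0, "az": 0.12, "fingers": 1}
    - {"tx": 0, "ty": 0, "tz": 0, "ax": 0, "ay": 0, "az": 0.12, "fingers": 1}
    - {"tx": 0, "ty": 0, "tz": 0, "ax": 0, "ay": 0, "az": 0.12, "fingers": 1}
    - {"tx": 0, "ty": 0, "tz": 0, "ax": 0, "ay": 0, "az": 0.12, "fingers": 1}
    - {"tx": 0, "ty": 0, "tz": 0, "ax": 0, "ay": 0, "az": 0.12, "fingers": 1}

```text
time_s: 23.23
eef_pos: [0.4902, -0.2511, 0.2604]
tcp_rot: [[0.335, -0.942, 0.007], [-0.942, -0.335, 0.001], [0.002, -0.007, -1.0]]
contact_force: [-0.4, 0.3, -0.8]
grip_width: 0.179
```

```bash
python3 -c "
from h import *
go([.4944,-.2704,.15],toolR(.265)); print(robot.get_obs()['joint_pos'].round(2), robot.get_obs()['eef_pos'])
"
```

```text
t 23.23 shift cm [ 1.94  0.32 11.04] turn [-0.007 -0.002  0.077] F [-0.4  0.3 -0.8] grip 0.179 norm 11.21
[-0.57 -0.02  1.59  0.    1.56  0.66] [ 0.49017811 -0.25113489  0.26039918]
```

Lower to ~0.15 m, then measure blade pitch in the hand.

servo_tool:
  increments:
    - {"tx": 1, "ty": 0.1, "tz": 2, "ax": 0, "ay": 0, "az": 0.077, "fingers": 1}
    - {"tx": 1, "ty": 0.1, "tz": 3, "ax": 0, "ay": 0, "az": 0, "fingers": 1}
    - {"tx": 0, "ty": 0, "tz": 3, "ax": 0, "ay": 0, "az": 0, "fingers": 1}
    - {"tx": 0, "ty": 0, "tz": 2.5, "ax": 0, "ay": 0, "az": 0, "fingers": 1}
    - {"tx": 0, "ty": 0, "tz": 0, "ax": 0, "ay": 0, "az": 0, "fingers": 1}
    - {"tx": 0, "ty": 0, "tz": 0, "ax": 0, "ay": 0, "az": 0, "fingers": 1}
    - {"tx": 0, "ty": 0, "tz": 0, "ax": 0, "ay": 0, "az": 0, "fingers": 1}
    - {"tx": 0, "ty": 0, "tz": 0, "ax": 0, "ay": 0, "az": 0, "fingers": 1}

```text
time_s: 23.9
eef_pos: [0.4971, -0.2723, 0.1606]
tcp_rot: [[0.267, -0.964, 0.011], [-0.964, -0.267, -0.003], [0.006, -0.01, -1.0]]
contact_force: [0.3, -0.5, -0.5]
grip_width: 0.182
```

```bash
python3 -c "
from h import *
go([.4944,-.2704,.05],toolR(.265)); o=robot.get_obs(); T=np.array(o['tcp_rot']); p=o['eef_pos']; print(p)
c=snap('wrist','w20'); Q=(cloud(c)-p)@T*1000; r=c['range_z']
print('w20',[round(float(np.median(r[v-2:v+3,315:332])),4) for v in (85,120,160,200,235,275,310)])
for u,v in [(303,75),(325,75),(346,75),(325,120),(325,160),(325,200),(325,240),(320,270),(320,290),(320,310),(320,350)]: print(u,v,Q[v,u].round(1))
P=cloud(c); print('mat',P[150,280],P[150,370], P[230,370])"
```

```text
t 23.9 shift cm [-0.32  0.32 11.06] turn [-0.01  -0.006  0.005] F [ 0.3 -0.5 -0.5] grip 0.182 norm 11.07
[ 0.49713896 -0.27232966  0.16061718]
w20 [0.1333, 0.1355, 0.1382, 0.1411, 0.1438, 0.1357, 0.1385]
303 75 [ -5.8 -83.9  -1.4]
325 75 [  1.1 -83.9  -0.4]
346 75 [  7.7 -83.9  -0.5]
325 120 [  1.1 -70.2  -2.4]
325 160 [  1.2 -57.5  -2.7]
325 200 [  1.2 -44.4  -4. ]
325 240 [  1.3 -30.5  -4.5]
320 270 [ -0.5 -24.2 -16.8]
320 290 [ -0.5 -17.5 -17.3]
320 310 [ -0.4  -9.9 -16.3]
320 350 [ -0.4   4.  -18.2]
mat [ 0.54079576 -0.23604947  0.04514278] [ 0.55528248 -0.28854005  0.0448233 ] [ 0.50725825 -0.30370819  0.0442081 ]
```

View pics/w20.png

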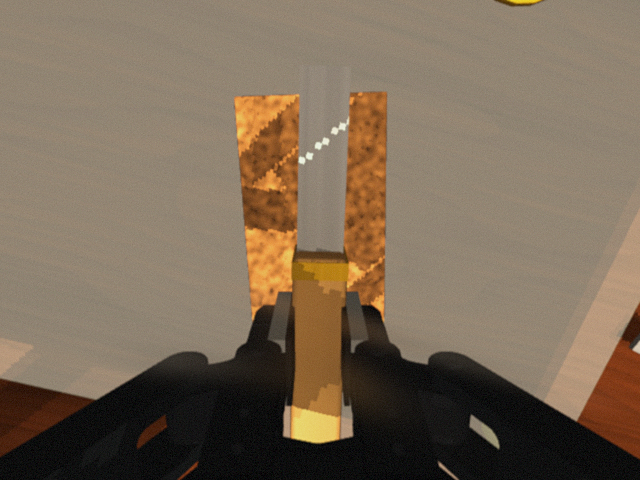

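The wrist view shows the blade over the mat, tip at (325,68), with its tip sagging ≈0.06 rad in the grip. I level it with a small pitch and go down.

servo_tool:
  increments:
    - {"tx": -0.2, "ty": 0.2, "tz": 2, "ax": 0.06, "ay": 0, "az": 0, "fingers": 1}
    - {"tx": 0, "ty": 0, "tz": 2, "ax": 0, "ay": 0, "az": 0, "fingers": 1}
    - {"tx": 0, "ty": 0, "tz": 2, "ax": 0, "ay": 0, "az": 0, "fingers": 1}
    - {"tx": 0, "ty": 0, "tz": 1.5, "ax": 0, "ay": 0, "az": 0, "fingers": 1}
    - {"tx": 0, "ty": 0, "tz": 0.7, "ax": 0, "ay": 0, "az": 0, "fingers": 1}
    - {"tx": 0, "ty": 0, "tz": 0, "ax": 0, "ay": 0, "az": 0, "fingers": 1}
    - {"tx": 0, "ty": 0, "tz": 0, "ax": 0, "ay": 0, "az": 0, "fingers": 1}
    - {"tx": 0, "ty": 0, "tz": 0, "ax": 0, "ay": 0, "az": 0, "fingers": 1}

```text
time_s: 24.62
eef_pos: [0.4991, -0.2702, 0.0785]
tcp_rot: [[0.267, -0.961, 0.068], [-0.964, -0.266, 0.013], [0.005, -0.069, -0.998]]
contact_force: [-0.1, -0.4, -0.4]
grip_width: 0.176
```

```bash
python3 -c "
from h import *
go([.4944,-.2704,.052],toolR(.265,.06)); c=snap('wrist','w21'); P=cloud(c)
for u,v in [(325,75),(325,120),(325,160),(325,200),(325,240),(320,270),(320,310),(320,350)]: print(u,v,(P[v,u]*1000).round(1))
print(robot.get_obs()['eef_pos'])"
```

```text
t 24.62 shift cm [-0.12  0.64  2.61] turn [-0.009 -0.005  0.005] F [-0.1 -0.4 -0.4] grip 0.176 norm 2.69
325 75 [ 579.8 -249.    86.4]
325 120 [ 566.8 -252.7   85.8]
325 160 [ 554.6 -256.1   86.5]
325 200 [ 541.9 -259.7   86. ]
325 240 [ 528.4 -263.4   85.1]
320 270 [ 521.2 -263.5   97.2]
320 310 [ 507.8 -267.3   96.5]
320 350 [ 493.4 -271.3   95.3]
[ 0.49909082 -0.27024576  0.0785358 ]
```

servo_tool:
  increments:
    - {"tx": -0.1, "ty": 0.5, "tz": 0.8, "ax": -0.015, "ay": 0, "az": 0, "fingers": 1}
    - {"tx": 0, "ty": 0, "tz": 0.8, "ax": 0, "ay": 0, "az": 0, "fingers": 1}
    - {"tx": 0, "ty": 0, "tz": 0.6, "ax": 0, "ay": 0, "az": 0, "fingers": 1}
    - {"tx": 0, "ty": 0, "tz": 0, "ax": 0, "ay": 0, "az": 0, "fingers": 1}
    - {"tx": 0, "ty": 0, "tz": 0, "ax": 0, "ay": 0, "az": 0, "fingers": 1}
    - {"tx": 0, "ty": 0, "tz": 0, "ax": 0, "ay": 0, "az": 0, "fingers": 1}

```text
time_s: 25.17
eef_pos: [0.494, -0.2695, 0.0541]
tcp_rot: [[0.267, -0.962, 0.051], [-0.964, -0.266, 0.011], [0.003, -0.052, -0.999]]
contact_force: [1.0, 1.1, -1.1]
grip_width: 0.181
```

servo_tool:
  increments:
    - {"tx": 0, "ty": 0, "tz": 0.15, "ax": 0, "ay": 0, "az": 0, "fingers": 1}
    - {"tx": 0, "ty": 0, "tz": 0.15, "ax": 0, "ay": 0, "az": 0, "fingers": 1}
    - {"tx": 0, "ty": 0, "tz": 0, "ax": 0, "ay": 0, "az": 0, "fingers": 1}
    - {"tx": 0, "ty": 0, "tz": 0, "ax": 0, "ay": 0, "az": 0, "fingers": 1}

```text
time_s: 25.5
eef_pos: [0.4942, -0.2695, 0.0513]
tcp_rot: [[0.266, -0.962, 0.051], [-0.964, -0.266, 0.011], [0.003, -0.052, -0.999]]
contact_force: [1.0, 0.4, -0.4]
grip_width: 0.182
```

servo_tool:
  increments:
    - {"tx": 0, "ty": 0, "tz": 0.12, "ax": 0, "ay": 0, "az": 0, "fingers": 1}
    - {"tx": 0, "ty": 0, "tz": 0, "ax": 0, "ay": 0, "az": 0, "fingers": 1}
    - {"tx": 0, "ty": 0, "tz": 0, "ax": 0, "ay": 0, "az": 0, "fingers": 1}

```text
time_s: 25.75
eef_pos: [0.4944, -0.2697, 0.0509]
tcp_rot: [[0.267, -0.962, 0.052], [-0.964, -0.266, 0.011], [0.004, -0.053, -0.999]]
contact_force: [-3.7, 1.6, 5.7]
grip_width: 0.181
```

```bash
python3 -c "
from h import *
c=snap('wrist','w22'); P=cloud(c)
for u,v in [(325,75),(325,120),(325,160),(325,200),(325,240),(320,270),(320,310),(320,350),(270,150),(375,150)]: print(u,v,(P[v,u]*1000).round(1))
print(robot.get_obs()['eef_pos'],robot.get_obs()['contact_force'])"
```

```text
325 75 [ 575.3 -248.5   57.6]
325 120 [ 562.2 -252.2   57.8]
325 160 [ 550.1 -255.6   57.7]
325 200 [ 537.2 -259.2   56.6]
325 240 [ 524.3 -262.8   58.7]
320 270 [ 516.8 -263.1   69. ]
320 310 [ 503.2 -266.8   68.1]
320 350 [ 490.  -270.5   69.7]
270 150 [ 547.6 -236.3   44.7]
375 150 [ 557.6 -272.4   43.6]
[ 0.49447005 -0.26974831  0.0508914 ] [-3.18949892  0.38653042  6.01246406]
```

The blade rests level on the mat (contact 6 N, handle top ≈68 mm). Release gently.

servo_tool:
  increments:
    - {"tx": 0, "ty": 0, "tz": 0, "ax": 0, "ay": 0, "az": 0, "fingers": 1.6}
    - {"tx": 0, "ty": 0, "tz": 0, "ax": 0, "ay": 0, "az": 0, "fingers": 2}
    - {"tx": 0, "ty": 0, "tz": 0, "ax": 0, "ay": 0, "az": 0, "fingers": 2.5}
    - {"tx": 0, "ty": 0, "tz": 0, "ax": 0, "ay": 0, "az": 0, "fingers": 3}
    - {"tx": 0, "ty": 0, "tz": 0, "ax": 0, "ay": 0, "az": 0, "fingers": 4}
    - {"tx": 0, "ty": 0, "tz": 0, "ax": 0, "ay": 0, "az": 0, "fingers": 4.5}
    - {"tx": 0, "ty": 0, "tz": 0, "ax": 0, "ay": 0, "az": 0, "fingers": 4.5}
  force: 20

```text
time_s: 26.38
eef_pos: [0.4943, -0.2695, 0.05]
tcp_rot: [[0.267, -0.962, 0.051], [-0.964, -0.266, 0.011], [0.003, -0.052, -0.999]]
contact_force: [0.5, 1.4, -0.1]
grip_width: 0.527
```

servo_tool:
  increments:
    - {"tx": 0, "ty": 0, "tz": -0.5, "ax": 0, "ay": 0, "az": 0, "fingers": 4.5}
    - {"tx": 0, "ty": 0, "tz": -1, "ax": 0, "ay": 0, "az": 0, "fingers": 4.5}
    - {"tx": 0, "ty": 0, "tz": -2, "ax": 0, "ay": 0, "az": 0, "fingers": 4.5}
    - {"tx": 0, "ty": 0, "tz": -3, "ax": 0, "ay": 0, "az": 0, "fingers": 4.5}
    - {"tx": 0, "ty": 0, "tz": -4, "ax": 0, "ay": 0, "az": 0, "fingers": 4.5}
    - {"tx": 0, "ty": 2, "tz": -3, "ax": 0, "ay": 0, "az": 0, "fingers": 4.5}
    - {"tx": 0, "ty": 3, "tz": -1, "ax": 0, "ay": 0, "az": 0, "fingers": 4.5}
    - {"tx": 0, "ty": 3, "tz": 0, "ax": 0, "ay": 0, "az": 0, "fingers": 4.5}

```text
time_s: 27.05
eef_pos: [0.4113, -0.2942, 0.1967]
tcp_rot: [[0.268, -0.962, 0.058], [-0.963, -0.268, 0.005], [0.011, -0.057, -0.998]]
contact_force: [-0.1, -0.7, 0.3]
grip_width: 0.527
```

servo_tool:
  increments:
    - {"tx": 0, "ty": 2, "tz": 0, "ax": 0, "ay": 0, "az": 0, "fingers": 4.5}
    - {"tx": 0, "ty": 0, "tz": 0, "ax": 0, "ay": 0, "az": 0, "fingers": 4.5}
    - {"tx": 0, "ty": 0, "tz": 0, "ax": 0, "ay": 0, "az": 0, "fingers": 4.5}
    - {"tx": 0, "ty": 0, "tz": 0, "ax": 0, "ay": 0, "az": 0, "fingers": 4.5}
    - {"tx": 0, "ty": 0, "tz": 0, "ax": 0, "ay": 0, "az": 0, "fingers": 4.5}

```text
time_s: 27.47
eef_pos: [0.3914, -0.2976, 0.1901]
tcp_rot: [[0.267, -0.962, 0.052], [-0.964, -0.267, 0.011], [0.004, -0.053, -0.999]]
contact_force: [0.1, -0.6, 0.1]
grip_width: 0.526
```

```bash
python3 -c "
from h import *
print(robot.get_obs()['eef_pos'],robot.get_obs()['contact_force'])
for n in ('scene','top'):
    c=snap(n,n[0]+'30'); P=cloud(c); hsv=cv2.cvtColor(c['frame'],cv2.COLOR_RGB2HSV); x,y,z=P[...,0],P[...,1],P[...,2]
    inm=(x>.4)&(x<.62)&(y>-.32)&(y<-.2)
    h=inm&(z>.066)&(z<.08); s=inm&(hsv[...,1]<60)&(hsv[...,2]>130)&(z>.05)&(z<.066)
    print(n,h.sum(),P[h].mean(0).round(4),s.sum(),P[s].mean(0).round(4))
    Q=(P-C)@Rc*1000; x,y,z=Q[...,0],Q[...,1],Q[...,2]
    m=((hsv[...,0]<6)|(hsv[...,0]>172))&(hsv[...,1]>150)&(hsv[...,2]>60)&(abs(x+34)<16)&(abs(y+54)<16)
    s=(hsv[...,1]<50)&(hsv[...,2]>90)&(np.hypot(x,y+18)<8)&(z<70)
    for k in (m,s): print('thimble z',k.sum(),np.percentile(Q[k][:,2],[50,80,90,98]).round(1))
    m=(abs(y)<92)&(x>50)&(x<110)&(z>80)&(z<215); q=Q[m]
    f=np.polyfit(q[:,2],q[:,0],1); print('lid lean deg',90+np.degrees(np.arctan(f[0])))
    c0=dict(np.load(f'pics/{n}0.npz')); d=np.abs(c['frame'].astype(int)-c0['frame']).sum(2)
    for nm,X in (('mag',[.685,-.337,.1]),('salt',None)):
        if X: u,v=map(int,proj(c,X))
        else: u,v=(526,211) if n=='scene' else (104,234)
        w=d[v-25:v+25,u-25:u+25]; print(nm,'diff mean',w.mean().round(1),(w>90).sum())
a=cv2.imread('pics/s30.png'); cv2.imwrite('pics/s30z.png',cv2.resize(a[180:390,220:550],None,fx=2.4,fy=2.4))"
```

```text
[ 0.39139596 -0.29762173  0.19014207] [ 0.0743972  -0.58448181  0.12470691]
scene 196 [ 0.4847 -0.2741  0.0687] 170 [ 0.5496 -0.2534  0.0576]
thimble z 55 [47.9 52.2 53.  54. ]
thimble z 41 [49.1 52.2 52.8 53.4]
lid lean deg 94.72615884524761
mag diff mean 1.4 0
salt diff mean 1.4 0
top 182 [ 0.4823 -0.273   0.0686] 150 [ 0.5497 -0.2532  0.0576]
thimble z 28 [48.8 51.3 53.5 55.4]
thimble z 37 [49.9 51.6 52.1 53.2]
lid lean deg 95.05788005513973
mag diff mean 21.9 0
salt diff mean 22.5 0
```

View pics/s30z.png

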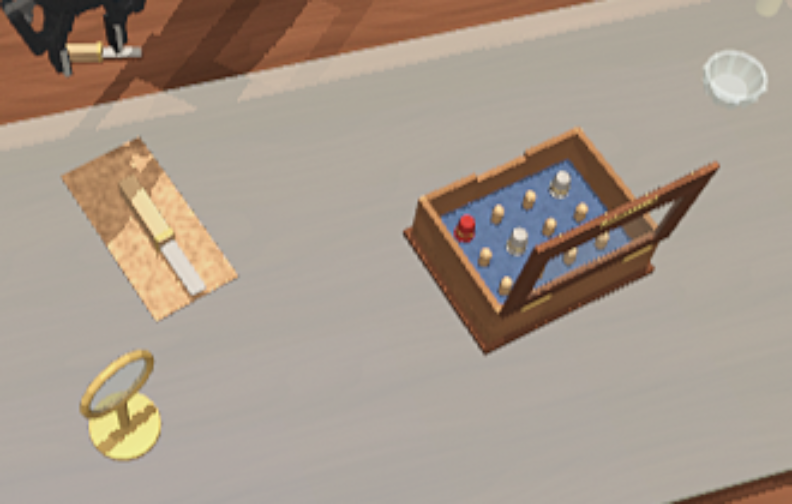

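The blade lies on the mat, handle at (150,210) and tip at (195,285). The lid stands open at about 95°, the red thimble (466,228) is as low as the silver ones, and the magnifier and salt cellar have not moved.

```bash
python3 -c "
from h import *
print(robot.job_done())"
```

```text
the job is handed in; nothing more can be done
None
```

The job is done and handed in at about 27.6 s of robot time, within the 64 s limit.

- **Lid:** I gripped the blade by its handle, slid it about 24 mm into the notch and levered the lid along its arc. The blade alone pushed it on past upright, and the gripper never touched it. It now stays open by itself at about 95° in both camera views.
- **Red thimble:** I pushed it straight down with the blade tip. The force went from about 4 N while sliding to 10.5 N at the stop. Its top measures about 51 mm, level with the silver thimbles, which I did not touch.
- **Blade:** I set it down level on the cork mat with 6 N of contact before opening the fingers. It lies within about 3 mm of where it started.
- **Salt cellar and magnifier:** The scene-camera images before and after show no change around either. The top view is slightly brighter or darker all over, but no pixel near either changed sharply.

Two things went off plan, both put right:
- **Blade turned in the grip:** Levering turned it about 3.5°, so my first approach to the thimble was about 8 mm off. I saw this before pushing, re-measured the tip and corrected.
- **Joint limit:** While tilting the tool close to the base, joints 2 and 3 reached the ends of their ranges (-0.89 and 2.50, as rounded). They read at the limit, not past it, and I moved the arm away.

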